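# Load the curing rack behind its lift-off door

## Robot

A 6-joint arm with a two-finger parallel gripper is mounted at the origin on a cart in front of the work surface, level with it; the furniture and walls round the work are solid. World frame = base frame: x ahead of the robot, y to its left, z up, the work surface at z = 0. Lengths are in m, angles in rad, forces in N, time in s.
With the tool pointing down it reaches from about 0.3 to 1 m from the base axis. Payload 5.1 kg.
Tool frame: the origin (TCP) lies at the very end of the fingers, on their centre line; the grasp point (between the pads) lies 19 mm behind it; x points along the fingers, y is the direction in which the jaws open and shut, and the axes are right-handed (so a half turn about x gives the same grasp; the last joint's range is limited). The gripper opens to 95 mm and grips with 3 to 60 N. Pads are 20 mm wide; open, the fingers measure 119 mm over their backs; the gripper's body (75 mm by 180 mm) begins 59 mm behind the grasp point.
Start: joints at [-1.285, 0.124, 1.65, -0, 1.367, -0.083], TCP at [0.234, -0.606, 0.215] pointing down, gripper open.
Joint ranges: [-2.61, 2.61], [-1.02, 2.33], [0.03, 2.71], [-1.35, 4.49], [0.32, 2.68], [-2.91, 2.91]. Speed limits (rad/s): [2.57, 2.57, 3.14, 3.14, 3.14, 3.14].

## Interface

Orientations are given as a rotation vector (axis times angle).
In Python, from workcell import readout, eyes, robot gives the robot as it stands.
- The arm moves only by the tool step_arm, never from a script. Its argument "commands" is a list of rows, each an object of numbers: "x", "y", "z": the shift along the world's x, y, z in cm; "rx", "ry", "rz": the turn, a rotation vector about the world's x, y, z in rad; "claw": the opening, from 0 (shut) to 1 (fully open). In form: [{"x": .., "y": .., "z": .., "rx": .., "ry": .., "rz": .., "claw": ..}, ...]. A call has 1 to 10 rows; each row is the pose to reach, as a shift and turn from the pose measured when the call began; what a row does not reach only later rows make up. A row lasts 1/8 s, in which the tool goes at most 62.5 mm and 10.7 degrees, less where a joint would pass 70% of its speed; a pose out of reach is approached as far as the arm can. A call with a gripper value outside its range is refused whole. The fingers move at their own pace and stop on an object; "grip_force" is the grip in N (left out, the last holds). Time passes only in rows, so rows that repeat a pose let the fingers close. It gives the time, the measured TCP pose, the force and the opening at its end, in the units of the state.
- readout.state(): the state, without advancing time (a new reading comes with each control period).
- eyes.snapshot(name): name is "scene" or "top"; returns a dict with "img" (420x560x3 uint8, red, green, blue), "depth" (420x560 float32, m along the optical axis (not along the pixel's ray), 0 where there is no reading), "camera_matrix" (3x3 intrinsics, pixels), "k1" (the pictures are not rectified: a ray, as slopes to the right and down, at radius r is drawn at 1 + k1 r^2 times it, then the intrinsics apply), "rvec" (rotation vector, rad) and "tvec" (3), from world to camera coordinates, as OpenCV has them. Camera axes: x right, y down, z forward; pixel columns grow to the right and rows downward; lengths in m; the calibration is good to about 2 mm. A picture is of the moment at which its call begins.
- robot.finish_job(): hands the job in, once; it reports no verdict.
The state is a dict: "clock": time; "joint_positions": joint angles; "qd": joint speeds; "tau": joint torques, N m; "position": TCP position; "tool_rot": TCP orientation; "ft_force": force on the tool from outside, world axes, zero at the start; "ft_torque": the same for the moment, N m; "finger_gap": opening from 0.0 (shut) to 1.0 (fully open).
Only numpy, scipy, OpenCV 4.12 (cv2) and the standard library are available. Lean on these libraries where they do the work, as an engineer would, in place of code of your own. Each camera call takes 0.05 s, during which the arm holds its last target.

## Task

Take the roof door off the curing rack by squeezing its sprung hinge pin back, and lay it flat on the bench. Hook every carrier standing on the bench onto the open part of the rail and slide each one along until its tail is wholly under the keeper strip, past the brass pointer. Then put the door back with both hinge pins home in their pockets, the sprung pin fully out, and leave the tools standing about where they are.

Things in the scene. Friction and masses are not known exactly. Their poses are not given: they have to be found in the camera images.
- rack: Fixed grey metal curing rack, 140 (x) x 346 (y) x 221 mm high. Origin: middle of its underside; +x to its back wall, +y left seen from the robot, z up. End cheeks: inner faces y = +-150, top z 192. Back wall x 55 to 61, top z 195. Open front with a 30 mm kerb; the roof is the door. Round rail, diameter 10, along y at x = 15, z = 130.
- mark (a point): Point on the rail's axis under the brass pointer (top z 157, 27 mm behind the rail) at the right end of the keeper strip; rack x 15, y -40, z 130 mm; axes are the rack's. From here the keeper covers the rail for 190 mm to +y, to the left cheek; the open rail runs 110 mm to -y, to the right cheek.
- keeper (a point): Middle of the keeper strip's top, rack x 44, y 55, z 149 mm. The strip stands out from the back wall to x 32 (it leaves the space over the rail free), is 190 long (y -40 to 150) and 4 thick. A carrier's tail slides under it with 6 mm to spare, so a carrier cannot be hooked on or lifted off there: only over the open rail.
- pocket (a point): Mouth of the left hinge pocket, rack x -60, y +150, z 205 mm; its twin is at y -150. Each is a square blind hole 12 x 12 mm, 14 mm deep in y, in a lug (x -78 to -42, up to z 221) on the cheek. The door rests at z 195 on the back wall's top and on front ledges (x -70 to -50) that reach 38 mm in from each cheek.
- door_home (a point): Where the door's origin is when fitted: rack x -5, y 0, z 195 mm; axes are the rack's. Each hinge pin then reaches 11 mm into its pocket, with 2 mm play all round.
- door: Loose roof door, aluminium plate 130 (x) x 264 (y) x 5 mm, 0.3 kg. Origin: middle of the underside, z up; fitted, its axes are the rack's. Hinge line at x = -55, z = 10: a fixed pin (diameter 8, tip y +161) and a sprung pin (diameter 8, tip y -161 when out). Two upright grip plates in the middle, 24 wide in x, 8 thick, up to z 50, are squeezed together to carry it.
- pin (a joint): How far the sprung pin is pulled in, m: 0 fully out, 0.030 fully in (stop); the spring gives about 4 N out, 9 N in. A gripper that stays still and squeezes the plates from 64 to 34 mm also shifts the door 15 mm towards its -y, so both pins leave their pockets and it lifts straight up; opening there slides both pins out again.
- fixed_plate (a point): Point on the outer face of the door's fixed grip plate: door x 0, y +32, z 35 mm.
- pin_plate (a point): Point on the outer face of the sprung pin's grip plate: door x 0, y -32, z 35 mm when the pin is out (y -2 when fully in; it travels with the pin).
- carrier0: One of 3 like carriers (2 or 3 present), 0.18 kg, standing: grey hub (diameter 48) under a steel hook 20 wide in y. Origin at its foot, z up. Hook over it: upside-down U, inner top z 90 (85 above origin = rail axis when hung), front leg x -9 down to the hub, rear leg x 9 to 13 ends at z 70; the rail enters from behind between it and the hub's top (z 44). Tail x 30. Grip lug 22 (x) x 12 (y) at x 0, z 94 to 134.
- carrier1: One of 3 like carriers (2 or 3 present), 0.18 kg, standing: grey hub (diameter 48) under a steel hook 20 wide in y. Origin at its foot, z up. Hook over it: upside-down U, inner top z 90 (85 above origin = rail axis when hung), front leg x -9 down to the hub, rear leg x 9 to 13 ends at z 70; the rail enters from behind between it and the hub's top (z 44). Tail x 30. Grip lug 22 (x) x 12 (y) at x 0, z 94 to 134.
- carrier2: One of 3 like carriers (2 or 3 present), 0.18 kg, standing: grey hub (diameter 48) under a steel hook 20 wide in y. Origin at its foot, z up. Hook over it: upside-down U, inner top z 90 (85 above origin = rail axis when hung), front leg x -9 down to the hub, rear leg x 9 to 13 ends at z 70; the rail enters from behind between it and the hub's top (z 44). Tail x 30. Grip lug 22 (x) x 12 (y) at x 0, z 94 to 134.
- carrier0_tail (a point): Tip of carrier0's tail: carrier x 30, y 0, z 92 mm. It points to the rack's back wall when the carrier hangs.
- carrier1_tail (a point): Tip of carrier1's tail: carrier x 30, y 0, z 92 mm. It points to the rack's back wall when the carrier hangs.
- carrier2_tail (a point): Tip of carrier2's tail: carrier x 30, y 0, z 92 mm. It points to the rack's back wall when the carrier hangs.
- oil_can: Small green oil can, about 69 x 132 x 167 mm, standing on the bench; leave it alone. Origin under its middle.
- spanner17: Steel open-ended spanner, 41 x 226 x 7 mm, lying on the bench; leave it alone. Origin under its middle.
- bolt_tin: Open round tin, diameter 72, 69 mm high, standing on the bench; leave it alone. Origin under its middle.
There are look-alikes about, which are no part of the job. What is shaped like the carrier0 but red or turquoise is not meant.

How it is judged:
On the way, in this order (a step that is already met when the one before it is completed fails the run):
1. the door is off the rack, lying flat on the bench, let go (height (world z) of door below 0.012 m and angle between door's own z axis and vertical below 0.08 rad and linear speed of door below 0.03 m/s and contact force between door and the fingers below 0.2 N), for 0.3 s.
2. every carrier hangs on the rail under the keeper strip, let go (y of carrier0 in the frame of mark between 0.006 and 0.19 m and x of carrier0 in the frame of mark between -0.03 and 0.03 m and z of carrier0 in the frame of mark between -0.097 and -0.073 m and x of each of carrier0_tail, carrier1_tail, carrier2_tail in the frame of mark above 0.005 m and angle between each of carrier0, carrier1, carrier2's own z axis and vertical below 0.35 rad and linear speed of each of carrier0, carrier1, carrier2 below 0.15 m/s and contact force between each of carrier0, carrier1, carrier2 and the fingers below 0.2 N and y of carrier1 in the frame of mark between 0.006 and 0.19 m and x of carrier1 in the frame of mark between -0.03 and 0.03 m and z of carrier1 in the frame of mark between -0.097 and -0.073 m and y of carrier2 in the frame of mark between 0.006 and 0.19 m and x of carrier2 in the frame of mark between -0.03 and 0.03 m and z of carrier2 in the frame of mark between -0.097 and -0.073 m), for 0.3 s.
At the end, for the whole second after the job is handed in: Carriers hang (height within 12 mm, tilt < 0.35 rad, tail to the back), middle 6 mm or more past the mark under the keeper; the door is fitted right way round within 7 mm in plan (8 in all), level and square within 0.05 rad, pin joint under 5 mm; all let go, no carrier swinging hard (all of step 2 and value of joint pin below 0.005 m and horizontal distance between door and door_home below 0.007 m and distance between door and door_home below 0.008 m and angle between the z axis of door and the z axis of rack, either way round below 0.05 rad and angle between the y axis of door and the y axis of rack, either way round below 0.05 rad and y of fixed_plate in the frame of rack above 0 m and linear speed of door below 0.03 m/s and contact force between door and the fingers below 0.2 N); the robot touches nothing.
It fails at once if the oil_can is pushed more than 40 mm from its place (distance of oil_can from where it was at the start of the episode above 0.04 m).
It fails at once if the spanner17 is pushed more than 40 mm from its place (distance of spanner17 from where it was at the start of the episode above 0.04 m).
It fails at once if the bolt_tin is pushed more than 40 mm from its place (distance of bolt_tin from where it was at the start of the episode above 0.04 m).
Of carrier0, carrier1, carrier2 only 2 to 3 are there at a start; the rules pass over those that are not, and their reading is None.
At some moment in a run one of carrier0, carrier1, carrier2 may be knocked a few centimetres aside while the robot is not near it.
It also fails if it takes over 210 s, if anything falls off the work surface, if the arm or the gripper's body presses on something with over 40 N, if the wrist force passes 120 N, or if a joint passes its speed limit or range.

## Working session

There is one attempt and no reset: what is moved stays moved. The work goes in short steps, Python scripts to look and compute and a tool call to move; the robot and the scene stay as the last step left them, time stands still between calls to the robot, and variables do not carry over. Pictures are saved under pics/ and viewed, and the job is handed in when it is done.

Besides the shell and the picture viewer there is one more tool, called after "Request:" by a JSON object that holds its "method" and its "body", one argument or row to a line. step_arm: Moves the arm, as the interface text tells. Its arguments: {"type":"object","properties":{"commands":{"type":"array","items":{"type":"object","properties":{"x":{"type":"number"},"y":{"type":"number"},"z":{"type":"number"},"rx":{"type":"number"},"ry":{"type":"number"},"rz":{"type":"number"},"claw":{"type":"number"}}}},"grip_force":{"type":"number"}},"required":["commands"]}

```bash
mkdir -p pics; ls; cat > h.py <<'E'
import numpy as np, cv2
from workcell import readout, eyes, robot
def snap(n,f=None):
    s=eyes.snapshot(n)
    if f: cv2.imwrite('pics/'+f,cv2.cvtColor(s['img'],cv2.COLOR_RGB2BGR))
    return s
def cloud(s):
    K=s['camera_matrix'];h,w=s['depth'].shape
    u,v=np.meshgrid(np.arange(w),np.arange(h))
    pts=np.stack([u,v],-1).reshape(-1,1,2).astype(np.float64)
    n=cv2.undistortPoints(pts,K,np.array([s['k1'],0,0,0.])).reshape(h,w,2)
    d=s['depth']; P=np.stack([n[...,0]*d,n[...,1]*d,d],-1)
    R=cv2.Rodrigues(np.array(s['rvec']))[0]
    W=(P-np.array(s['tvec']).ravel())@R
    W[d==0]=np.nan
    return W
def ray(s,u,v):
    n=cv2.undistortPoints(np.array([[[u,v]]],float),s['camera_matrix'],np.array([s['k1'],0,0,0.])).ravel()
    R=cv2.Rodrigues(np.array(s['rvec']))[0]
    o=-R.T@np.array(s['tvec']).ravel(); return o,R.T@np.array([n[0],n[1],1])
def onz(s,u,v,z):
    o,d=ray(s,u,v); return o+d*(z-o[2])/d[2]
def proj(s,p):
    q,_=cv2.projectPoints(np.array(p,float).reshape(-1,1,3),np.array(s['rvec'],float),np.array(s['tvec'],float),s['camera_matrix'],np.array([s['k1'],0,0,0.])); return q.reshape(-1,2)
E
python3 - <<'E'
from h import *
for n in('scene','top'):
    s=snap(n,n+'0.png'); o,d=ray(s,280,210); print(n,o,d,s['k1'],s['camera_matrix'].tolist())
print(readout.state())
E
```

```text
pics
scene [-0.55208329 -0.50509638  1.05720355] [ 0.70577856  0.35484727 -0.61326743] -0.18546460524713218 [[524.8395180145566, 0.0, 284.5626535419354], [0.0, 524.8395180145566, 205.8903599115684], [0.0, 0.0, 1.0]]
top [0.28482043 0.02010104 1.51990463] [ 0.18159147 -0.01342777 -0.98348314] -0.03227182529513177 [[463.45517146727474, 0.0, 272.35516577038874], [0.0, 463.45517146727474, 215.13480686198622], [0.0, 0.0, 1.0]]
{'clock': 0.1, 'joint_positions': array([-1.28459855e+00,  1.24462327e-01,  1.65152186e+00, -2.32555458e-05,
        1.36749615e+00, -8.26252082e-02]), 'qd': array([ 1.95875228e-03, -7.71125591e-04, -3.48129838e-03,  5.25510526e-05,
       -6.79966405e-04, -1.02481583e-03]), 'tau': array([ 8.26712949e-04, -4.18879008e+01, -3.61098433e+01,  7.77945668e-02,
        4.61732852e-02, -7.76760544e-05]), 'position': array([ 0.23412505, -0.60575423,  0.21350466]), 'tool_rot': array([ 2.02059744,  0.3788775 , -2.0210383 ]), 'ft_force': array([-1.02712475, -0.17802515,  0.60798374]), 'ft_torque': array([ 0.03312301,  0.00592702, -0.02229328]), 'finger_gap': 1.0008737760785331}
```

View pics/scene0.png

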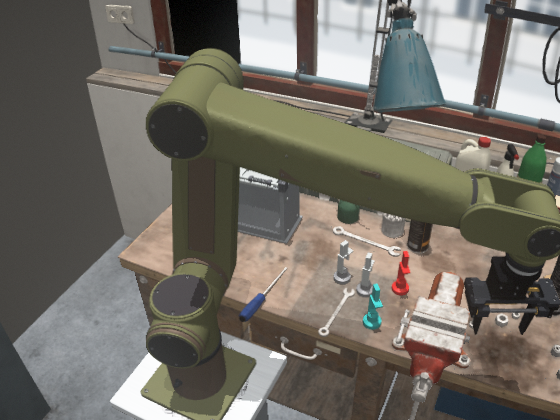

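View pics/top0.png

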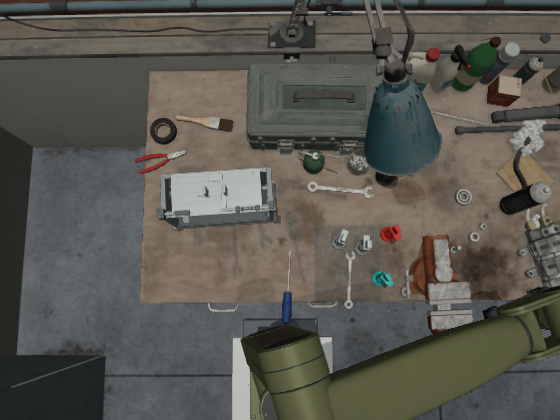

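The top view shows the rack with its door at about (218,195), two grey carriers at (342,238) and (365,243), and red and turquoise decoys at (390,233) and (382,280). The scene view shows the two grey carriers at (343,262) and (366,272). I'll zoom in and measure.

```bash
python3 - <<'E'
from h import *
a=cv2.imread('pics/top0.png')
cv2.imwrite('pics/top0r.png',cv2.resize(a[155:240,145:290],None,fx=5.5,fy=5.5,interpolation=cv2.INTER_CUBIC))
cv2.imwrite('pics/top0c.png',cv2.resize(a[170:310,280:420],None,fx=4.2,fy=4.2,interpolation=cv2.INTER_CUBIC))
s=snap('top'); W=cloud(s)
np.save('Wtop0.npy',W)
for (u,v) in [(218,185),(205,192),(225,192),(165,205),(270,205),(342,236),(365,240),(341,245),(365,250),(240,240),(314,160)]:
    print(u,v,W[v,u].round(3))
E
```

```text
218 185 [0.605 0.183 0.199]
205 192 [0.573 0.213 0.249]
225 192 [0.574 0.157 0.243]
165 205 [0.548 0.339 0.191]
270 205 [0.54  0.031 0.22 ]
342 236 [ 0.461 -0.187  0.121]
365 240 [ 0.452 -0.262  0.091]
341 245 [ 0.441 -0.192  0.053]
365 250 [ 0.422 -0.263  0.079]
240 240 [ 0.466  0.133 -0.003]
314 160 [ 0.71  -0.11   0.091]
```

View pics/top0r.png

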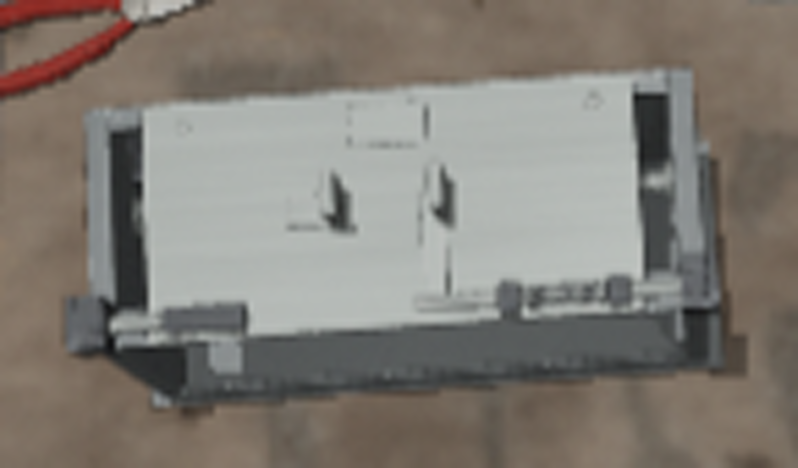

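View pics/top0c.png

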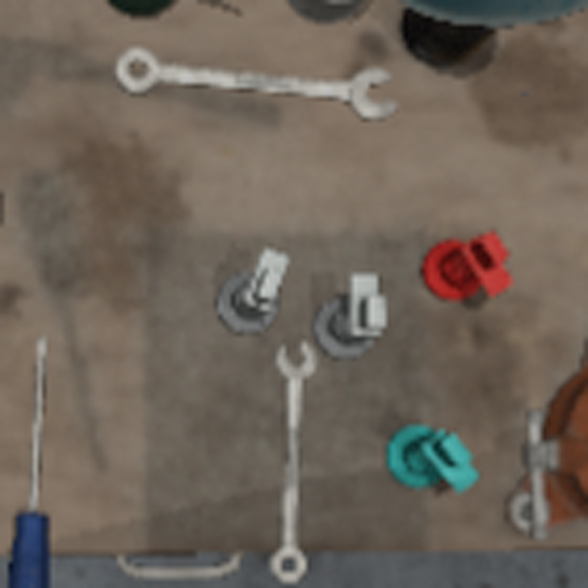

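```bash
python3 - <<'E'
from h import *
W=np.load('Wtop0.npy')
reg=np.zeros(W.shape[:2],bool); reg[150:245,140:295]=1
z=W[...,2]
for lo,hi in((.194,.206),(.208,.224)):
    m=reg&(z>lo)&(z<hi); p=W[m]; r=cv2.minAreaRect(p[:,:2].astype(np.float32)); print(lo,m.sum(),r, np.median(p[:,2]))
m=reg&(z>.196)&(z<.206)
m8=cv2.morphologyEx((m*255).astype(np.uint8),cv2.MORPH_OPEN,np.ones((3,3)))
p=W[m8>0];print(p.min(0),p.max(0),cv2.minAreaRect(p[:,:2].astype(np.float32)))
# whole rack outline pts
m=reg&(z>.18)&(z<.225); p=W[m]; print(cv2.minAreaRect(p[:,:2].astype(np.float32)))
# line fit of wall-side edge: per column topmost plate pixel
E_=[];F=[]
for u in range(178,258):
    c=np.where(m8[:,u]>0)[0]
    E_.append(W[c[0],u]);F.append(W[c[-1],u])
for e in(E_,F):
    e=np.array(e); print(np.polyfit(e[:,1],e[:,0],1), e[0],e[-1])
# grip plates
m=reg&(z>.228); ys,xs=np.where(m); print(len(ys)); 
for u in range(195,240):
    c=np.where(m[:,u])[0]
    if len(c): print(u,c.min(),c.max(),W[c,u].mean(0).round(4))
# carriers
for (u0,u1,v0,v1) in((325,354,220,252),(354,376,226,258)):
  sub=W[v0:v1,u0:u1]
  m=(sub[...,2]>.105); print('lug',m.sum(),sub[m].mean(0),sub[m][:,2].max(), sub[m].min(0),sub[m].max(0))
  m=(sub[...,2]>.086)&(sub[...,2]<.1); print('bar',m.sum(),sub[m].mean(0))
  m=(sub[...,2]>.03)&(sub[...,2]<.05); print('hub',m.sum(),sub[m].mean(0), sub[m].min(0),sub[m].max(0))
E
```

```text
0.194 3630 ((0.5808975696563721, 0.18761073052883148), (0.13468508422374725, 0.3289877772331238), 3.3064544200897217) 0.20031882153485703
0.208 399 ((0.5760186910629272, 0.18832553923130035), (0.125886932015419, 0.33934009075164795), 3.510747194290161) 0.21242340564920664
[0.51519719 0.05418246 0.19600075] [0.65293415 0.32161574 0.20597607] ((0.5826930403709412, 0.1888047307729721), (0.13058389723300934, 0.2638610303401947), 3.549551010131836)
((0.5812026262283325, 0.1886155605316162), (0.13642476499080658, 0.3393307328224182), 3.4822120666503906)
[-0.0736863  0.6558524] [0.62985409 0.30065551 0.20050558] [0.65065131 0.06821005 0.20428755]
[-0.11073113  0.5552115 ] [0.53083226 0.29756595 0.20252451] [0.54656507 0.06858999 0.20149883]
59
203 186 193 [0.5808 0.2192 0.2462]
204 186 194 [0.5799 0.2167 0.2436]
205 186 194 [0.5795 0.2137 0.2453]
206 188 194 [0.5798 0.2129 0.2314]
223 185 192 [0.5845 0.1629 0.245 ]
224 185 193 [0.5823 0.1602 0.2435]
225 185 193 [0.5826 0.1575 0.2423]
lug 40 [ 0.45430596 -0.18969521  0.1291761 ] 0.14460523736315026 [ 0.44332895 -0.20064034  0.10653321] [ 0.46724567 -0.18246608  0.14460524]
bar 46 [ 0.46593671 -0.19281923  0.09371056]
hub 19 [ 0.45555406 -0.18333723  0.03840462] [ 0.44138936 -0.19003195  0.03273824] [ 0.46879917 -0.17756167  0.04780886]
lug 46 [ 0.43358021 -0.26475936  0.12755042] 0.13763716933426628 [ 0.42334411 -0.27217499  0.10946792] [ 0.44489653 -0.25935039  0.13763717]
bar 49 [ 0.44612587 -0.26409424  0.0949629 ]
hub 29 [ 0.43390473 -0.25997248  0.04010258] [ 0.42157118 -0.27055917  0.03204518] [ 0.44532517 -0.25332353  0.04984562]
```

```bash
cat >> h.py <<'E'
def tool():
    st=readout.state(); R=cv2.Rodrigues(np.array(st['tool_rot']))[0]
    print('t',round(st['clock'],2),'p',st['position'].round(4),'xax',R[:,0].round(3),'yax',R[:,1].round(3),'gap',round(st['finger_gap']*95,1),'F',st['ft_force'].round(1),'q',np.round(st['joint_positions'],2))
E
python3 - <<'E'
from h import *
tool()
W=np.load('Wtop0.npy')
s=snap('top')
for (u,v) in [(400,120),(420,140),(385,80),(370,60),(310,100),(130,300),(150,298),(150,75),(289,320),(289,255),(349,255),(349,300),(313,188),(250,80),(380,100),(440,240),(383,280),(390,233)]: print(u,v,W[v,u].round(3))
print(onz(s,143,303,0),onz(s,400,303,0))
g=cv2.cvtColor(s['img'],cv2.COLOR_RGB2HSV)
m=((g[...,2]>150)&(g[...,1]<50)).astype(np.uint8)*255; m[:150]=0;m[245:]=0;m[:,:140]=0;m[:,295:]=0
m=cv2.morphologyEx(m,cv2.MORPH_OPEN,np.ones((5,5)))
c=max(cv2.findContours(m,0,2)[0],key=cv2.contourArea)
P=np.array([onz(s,*q,.2)[:2] for q in c[:,0]]); print(cv2.minAreaRect(P.astype(np.float32)),cv2.contourArea(c))
cv2.imwrite('pics/mask.png',m[150:245,140:295])
E
```

```text
t 0.15 p [ 0.2341 -0.6058  0.2137] xax [-0.     0.002 -1.   ] yax [ 0.361 -0.933 -0.002] gap 95.0 F [-0.3 -0.2  0.4] q [-1.28  0.12  1.65 -0.    1.37 -0.08]
400 120 [ 0.636 -0.24   0.619]
420 140 [ 0.608 -0.293  0.576]
385 80 [ 0.705 -0.204  0.66 ]
370 60 [ 1.075 -0.314  0.054]
310 100 [ 0.885 -0.096  0.158]
130 300 [ 0.267  0.749 -0.841]
150 298 [ 0.279  0.425 -0.002]
150 75 [1.054 0.453 0.003]
289 320 [ 0.208 -0.025  0.027]
289 255 [ 0.415 -0.028  0.006]
349 255 [ 0.413 -0.225  0.004]
349 300 [ 0.268 -0.218  0.014]
313 188 [ 0.638 -0.112  0.006]
250 80 [0.957 0.092 0.151]
380 100 [ 0.678 -0.2    0.625]
440 240 [ 0.443 -0.476  0.146]
383 280 [ 0.33  -0.325  0.038]
390 233 [ 0.479 -0.352  0.047]
[0.26342444 0.44630356 0.        ] [ 0.25649203 -0.38483832  0.        ]
((0.5830627083778381, 0.18896105885505676), (0.1278897225856781, 0.2620619833469391), 3.4595329761505127) 3366.5
```

View pics/mask.png

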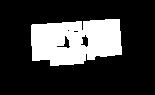

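Request:
{"method": "step_arm", "body": {
  "commands": [
    {"z":5},
    {"z":10},
    {"z":15},
    {"x":2,"y":5,"z":17,"rz":-0.05},
    {"x":4,"y":10,"z":17,"rz":-0.1},
    {"x":6.5,"y":15,"z":17,"rz":-0.15},
    {"x":9,"y":20.5,"z":17,"rz":-0.2},
    {"x":11.5,"y":26,"z":17,"rz":-0.25},
    {"x":14,"y":31,"z":17,"rz":-0.3},
    {"x":16,"y":36,"z":17,"rz":-0.308}
  ]
}}

```text
invalid input
```

```bash
python3 -c "
from h import *
tool()"
```

```text
t 0.2 p [ 0.2342 -0.6059  0.2139] xax [-0.     0.001 -1.   ] yax [ 0.361 -0.933 -0.001] gap 94.7 F [-0.4 -0.1  0.2] q [-1.28  0.12  1.65 -0.    1.37 -0.08]
```

Request:
{"method": "step_arm", "body": {
  "commands": [
    {"x":0,"y":0,"z":5,"rx":0,"ry":0,"rz":0,"claw":1},
    {"x":0,"y":0,"z":10,"rx":0,"ry":0,"rz":0,"claw":1},
    {"x":0,"y":0,"z":15,"rx":0,"ry":0,"rz":0,"claw":1},
    {"x":2,"y":5,"z":17,"rx":0,"ry":0,"rz":-0.05,"claw":1},
    {"x":4,"y":10,"z":17,"rx":0,"ry":0,"rz":-0.1,"claw":1},
    {"x":6.5,"y":15,"z":17,"rx":0,"ry":0,"rz":-0.15,"claw":1},
    {"x":9,"y":20.5,"z":17,"rx":0,"ry":0,"rz":-0.2,"claw":1},
    {"x":11.5,"y":26,"z":17,"rx":0,"ry":0,"rz":-0.25,"claw":1},
    {"x":14,"y":31,"z":17,"rx":0,"ry":0,"rz":-0.3,"claw":1},
    {"x":16,"y":36,"z":17,"rx":0,"ry":0,"rz":-0.308,"claw":1}
  ],
  "grip_force": 30
}}

```text
clock: 1.45
position: [0.3946, -0.2441, 0.3837]
tool_rot: [2.192, 0.068, -2.191]
ft_force: [1.2, 0.5, 0.1]
finger_gap: 0.999
```

```bash
python3 -c "
from h import *
tool()"
```

```text
t 1.45 p [ 0.3946 -0.2441  0.3837] xax [ 0.     0.001 -1.   ] yax [ 0.06  -0.998 -0.001] gap 94.9 F [1.2 0.5 0.1] q [-0.67 -0.34  1.8   0.    1.68  0.84]
```

Request:
{"method": "step_arm", "body": {
  "commands": [
    {"x":2.3,"y":5.4,"z":0,"rx":0,"ry":0,"rz":0,"claw":1},
    {"x":4.6,"y":10.8,"z":0,"rx":0,"ry":0,"rz":0,"claw":1},
    {"x":7,"y":16.2,"z":0,"rx":0,"ry":0,"rz":0,"claw":1},
    {"x":9.4,"y":21.6,"z":0,"rx":0,"ry":0,"rz":0,"claw":1},
    {"x":11.8,"y":27,"z":0,"rx":0,"ry":0,"rz":0,"claw":1},
    {"x":14.2,"y":32.4,"z":0,"rx":0,"ry":0,"rz":0,"claw":1},
    {"x":16.6,"y":38,"z":-2,"rx":0,"ry":0,"rz":0,"claw":1},
    {"x":18.8,"y":43.3,"z":-5,"rx":0,"ry":0,"rz":0,"claw":1},
    {"x":18.8,"y":43.3,"z":-8,"rx":0,"ry":0,"rz":0,"claw":1},
    {"x":18.8,"y":43.3,"z":-10,"rx":0,"ry":0,"rz":0,"claw":1}
  ]
}}

```text
clock: 2.7
position: [0.5819, 0.1895, 0.281]
tool_rot: [2.187, 0.068, -2.194]
ft_force: [-0.3, -0.4, -0.3]
finger_gap: 1.0
```

```bash
python3 - <<'E'
from h import *
tool()
s=snap('scene','sc1.png');snap('top','tp1.png')
W=cloud(s)
a=cv2.imread('pics/sc1.png')
E
```

```text
t 2.7 p [0.5819 0.1895 0.281 ] xax [-0.003  0.    -1.   ] yax [ 0.062 -0.998 -0.001] gap 95.0 F [-0.3 -0.4 -0.3] q [0.23 0.01 1.66 0.   1.48 1.74]
```

View pics/sc1.png

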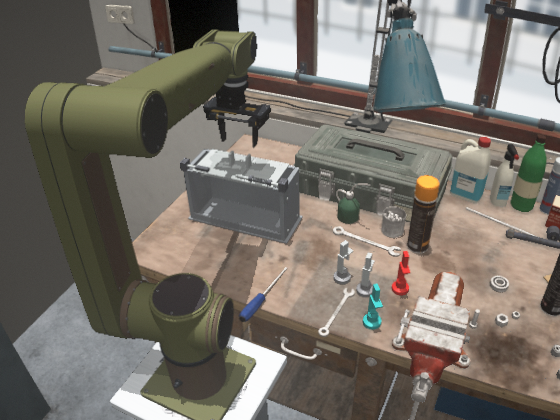

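View pics/tp1.png

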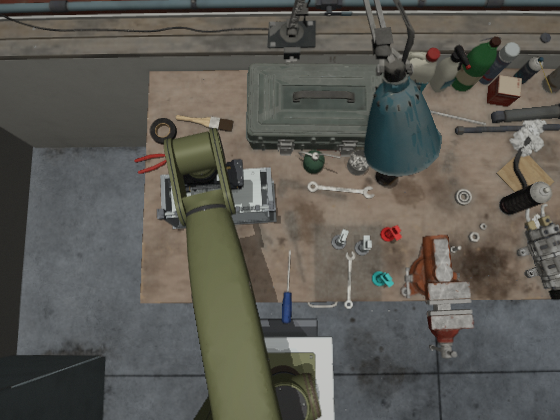

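The scene view shows the gripper above the rack, with the grip plates at about (225,158) and (248,155). Only two grey carriers are visible. I'll check the plate and carrier positions from the scene camera.

```bash
python3 - <<'E'
from h import *
s=snap('scene');W=cloud(s)
a=cv2.cvtColor(s['img'],cv2.COLOR_RGB2BGR)
cv2.imwrite('pics/sc1r.png',cv2.resize(a[140:250,170:310],None,fx=5.5,fy=5.5,interpolation=cv2.INTER_CUBIC))
cv2.imwrite('pics/sc1c.png',cv2.resize(a[225:335,320:420],None,fx=5.4,fy=5.4,interpolation=cv2.INTER_CUBIC))
# predicted points
a_=0.061;c=np.array([.583,.189]);R=np.array([[np.cos(a_),-np.sin(a_)],[np.sin(a_),np.cos(a_)]])
for n,x,y,z in(('fix top -x',-12,32,245),('fix+x',12,32,245),('pin top -x',-12,-32,245),('pin+x',12,-32,245),('corner FL',-65,132,200),('BL',65,132,200),('FR',-65,-132,200),('BR',65,-132,200),('lug R top outer',-73,-164,221)):
    p=c+R@np.array([x,y])/1e3; q=proj(s,[*p,z/1e3])[0]; print(n,q.round(1),((q-[170,140])*5.5).round(0))
E
```

```text
fix top -x [229.4 153.2] [327.  73.]
fix+x [233.  149.3] [346.  51.]
pin top -x [249.  157.1] [435.  94.]
pin+x [252.4 153. ] [453.  72.]
corner FL [193.1 169. ] [127. 159.]
BL [213.3 147.8] [238.  43.]
FR [274.1 186.3] [573. 255.]
BR [290.7 163. ] [664. 126.]
lug R top outer [283.4 184. ] [624. 242.]
```

View pics/sc1r.png

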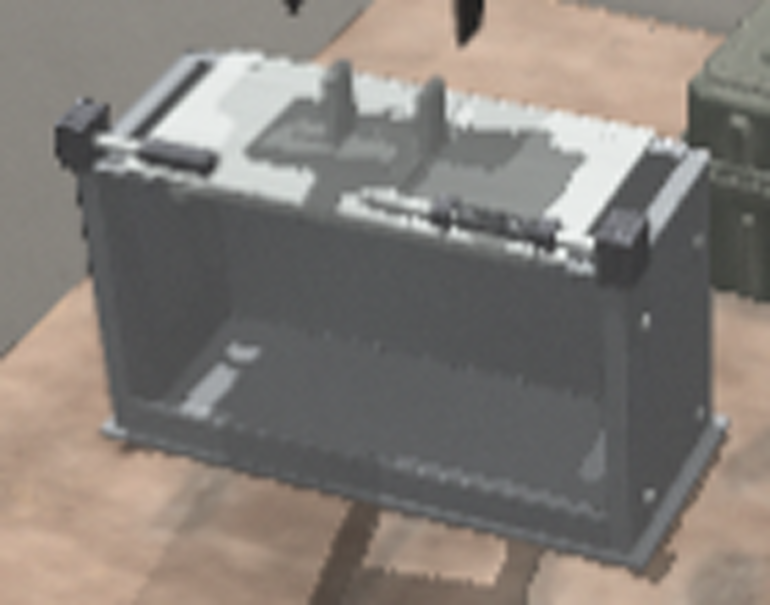

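View pics/sc1c.png

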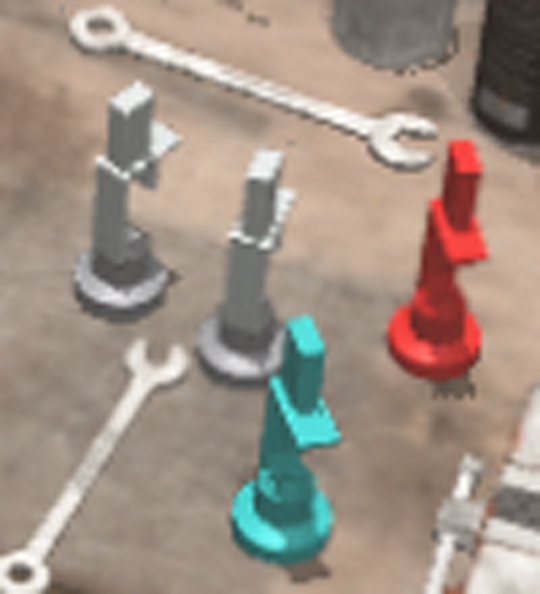

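Request:
{"method": "step_arm", "body": {
  "commands": [
    {"x":0.1,"y":0,"z":-3,"rx":0,"ry":0,"rz":0,"claw":1},
    {"x":0.1,"y":0,"z":-6,"rx":0,"ry":0,"rz":0,"claw":1},
    {"x":0.1,"y":0,"z":-6.8,"rx":0,"ry":0,"rz":0,"claw":1},
    {"x":0.1,"y":0,"z":-6.8,"rx":0,"ry":0,"rz":0,"claw":1},
    {"x":0.1,"y":0,"z":-6.8,"rx":0,"ry":0,"rz":0,"claw":0.6},
    {"x":0.1,"y":0,"z":-6.8,"rx":0,"ry":0,"rz":0,"claw":0.3},
    {"x":0.1,"y":0,"z":-6.8,"rx":0,"ry":0,"rz":0,"claw":0.3},
    {"x":0.1,"y":0,"z":-6.8,"rx":0,"ry":0,"rz":0,"claw":0.3},
    {"x":0.1,"y":0,"z":-6.8,"rx":0,"ry":0,"rz":0,"claw":0.3}
  ]
}}

```text
clock: 3.98
position: [0.5833, 0.1891, 0.2155]
tool_rot: [2.192, 0.069, -2.193]
ft_force: [-0.8, 4.3, 2.4]
finger_gap: 0.532
```

```bash
python3 - <<'E'
from h import *
tool()
s=snap('scene')
a=cv2.cvtColor(s['img'],cv2.COLOR_RGB2BGR)
cv2.imwrite('pics/sc2r.png',cv2.resize(a[120:250,170:310],None,fx=5.5,fy=4.6,interpolation=cv2.INTER_CUBIC))
E
```

```text
t 3.98 p [0.5833 0.1891 0.2155] xax [-0.001  0.003 -1.   ] yax [ 0.06  -0.998 -0.003] gap 50.6 F [-0.8  4.3  2.4] q [0.22 0.04 1.73 0.   1.36 1.73]
```

View pics/sc2r.png

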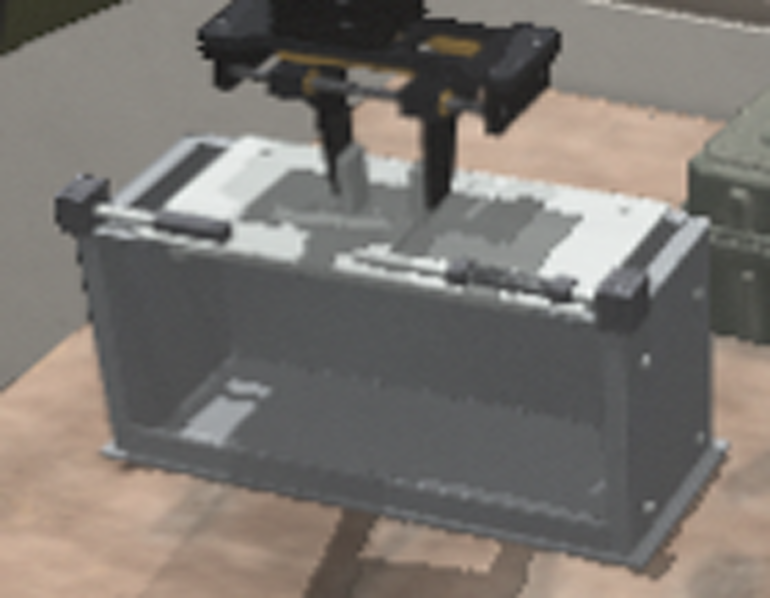

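The fingers are on the plates, which are squeezed to 50.6 mm. I'll keep closing.

Request:
{"method": "step_arm", "body": {
  "commands": [
    {"x":0,"y":0,"z":0,"rx":0,"ry":0,"rz":0,"claw":0.25},
    {"x":0,"y":0,"z":0,"rx":0,"ry":0,"rz":0,"claw":0.25},
    {"x":0,"y":0,"z":0,"rx":0,"ry":0,"rz":0,"claw":0.25},
    {"x":0,"y":0,"z":0,"rx":0,"ry":0,"rz":0,"claw":0.25},
    {"x":0,"y":0,"z":0,"rx":0,"ry":0,"rz":0,"claw":0.25}
  ],
  "grip_force": 35
}}

```text
clock: 4.65
position: [0.5833, 0.1891, 0.2155]
tool_rot: [2.192, 0.069, -2.193]
ft_force: [-0.0, 3.5, 2.2]
finger_gap: 0.353
```

```bash
python3 - <<'E'
from h import *
tool()
s=snap('scene')
a=cv2.cvtColor(s['img'],cv2.COLOR_RGB2BGR)
cv2.imwrite('pics/sc3r.png',cv2.resize(a[120:250,170:310],None,fx=5.5,fy=4.6,interpolation=cv2.INTER_CUBIC))
E
```

```text
t 4.65 p [0.5833 0.1891 0.2155] xax [-0.001  0.002 -1.   ] yax [ 0.06  -0.998 -0.002] gap 33.6 F [-0.   3.5  2.2] q [0.22 0.04 1.73 0.   1.36 1.73]
```

View pics/sc3r.png

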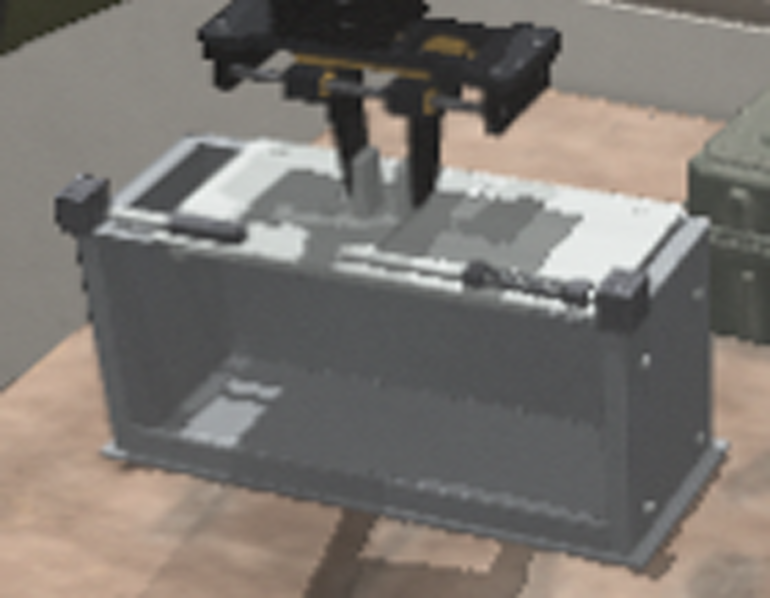

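Both pins are clear of their pockets, with a gap of 33.6 mm, so I'll lift straight up.

Request:
{"method": "step_arm", "body": {
  "commands": [
    {"x":0,"y":0,"z":0.5,"rx":0,"ry":0,"rz":0,"claw":0.25},
    {"x":0,"y":0,"z":1,"rx":0,"ry":0,"rz":0,"claw":0.25},
    {"x":0,"y":0,"z":2,"rx":0,"ry":0,"rz":0,"claw":0.25},
    {"x":0,"y":0,"z":3.5,"rx":0,"ry":0,"rz":0,"claw":0.25},
    {"x":0,"y":0,"z":6,"rx":0,"ry":0,"rz":0,"claw":0.25},
    {"x":0,"y":0,"z":9,"rx":0,"ry":0,"rz":0,"claw":0.25},
    {"x":0,"y":0,"z":11,"rx":0,"ry":0,"rz":0,"claw":0.25}
  ]
}}

```text
clock: 5.58
position: [0.5839, 0.189, 0.3287]
tool_rot: [2.195, 0.069, -2.189]
ft_force: [1.0, 0.4, -4.0]
finger_gap: 0.353
```

```bash
python3 - <<'E'
from h import *
tool()
s=snap('scene')
a=cv2.cvtColor(s['img'],cv2.COLOR_RGB2BGR)
cv2.imwrite('pics/sc4r.png',cv2.resize(a[80:280,120:320],None,fx=3,fy=3,interpolation=cv2.INTER_CUBIC))
E
```

```text
t 5.58 p [0.5839 0.189  0.3287] xax [ 0.003  0.003 -1.   ] yax [ 0.06  -0.998 -0.003] gap 33.5 F [ 1.   0.4 -4. ] q [ 0.22 -0.    1.59  0.    1.55  1.74]
```

View pics/sc4r.png

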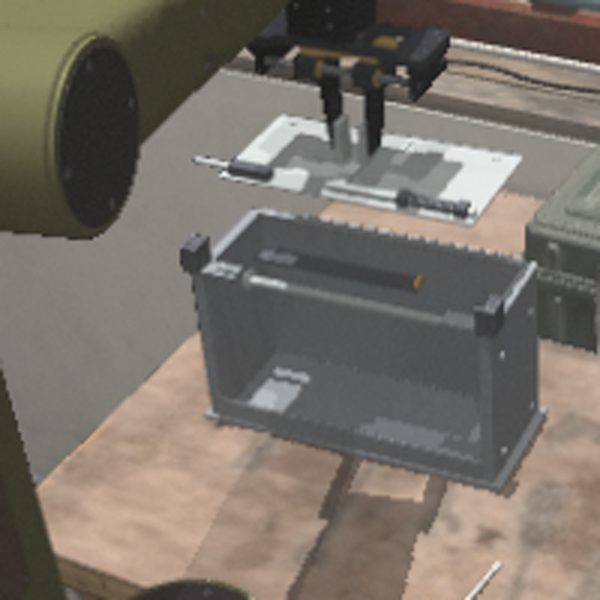

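Request:
{"method": "step_arm", "body": {
  "commands": [
    {"x":-3,"y":0.4,"z":0,"rx":0,"ry":0,"rz":0,"claw":0.25},
    {"x":-7,"y":1,"z":0,"rx":0,"ry":0,"rz":0,"claw":0.25},
    {"x":-11,"y":1.6,"z":0,"rx":0,"ry":0,"rz":0,"claw":0.25},
    {"x":-15,"y":2.2,"z":0,"rx":0,"ry":0,"rz":0,"claw":0.25},
    {"x":-18.4,"y":2.6,"z":0,"rx":0,"ry":0,"rz":0,"claw":0.25},
    {"x":-18.4,"y":2.6,"z":-4,"rx":0,"ry":0,"rz":0,"claw":0.25},
    {"x":-18.4,"y":2.6,"z":-9,"rx":0,"ry":0,"rz":0,"claw":0.25},
    {"x":-18.4,"y":2.6,"z":-14,"rx":0,"ry":0,"rz":0,"claw":0.25},
    {"x":-18.4,"y":2.6,"z":-18,"rx":0,"ry":0,"rz":0,"claw":0.25},
    {"x":-18.4,"y":2.6,"z":-20,"rx":0,"ry":0,"rz":0,"claw":0.25}
  ]
}}

```text
clock: 6.88
position: [0.3988, 0.2144, 0.1283]
tool_rot: [2.194, 0.068, -2.189]
ft_force: [0.8, -0.2, -3.1]
finger_gap: 0.352
```

```bash
python3 - <<'E'
from h import *
tool()
s=snap('scene','sc5.png')
E
```

```text
t 6.88 p [0.3988 0.2144 0.1283] xax [ 0.002  0.002 -1.   ] yax [ 0.06  -0.998 -0.002] gap 33.4 F [ 0.8 -0.2 -3.1] q [ 0.37 -0.26  2.16  0.    1.24  1.88]
```

View pics/sc5.png

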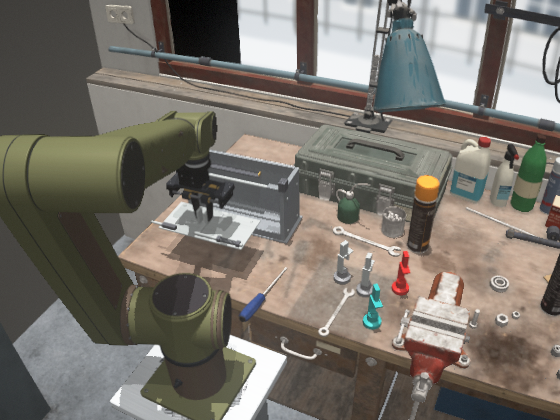

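The door is level over the bench in front of the rack, at about (215,225). I'll lower it.

Request:
{"method": "step_arm", "body": {
  "commands": [
    {"x":0,"y":0,"z":-3,"rx":0,"ry":0,"rz":0,"claw":0.25},
    {"x":0,"y":0,"z":-6,"rx":0,"ry":0,"rz":0,"claw":0.25},
    {"x":0,"y":0,"z":-8.5,"rx":0,"ry":0,"rz":0,"claw":0.25},
    {"x":0,"y":0,"z":-10,"rx":0,"ry":0,"rz":0,"claw":0.25},
    {"x":0,"y":0,"z":-10.6,"rx":0,"ry":0,"rz":0,"claw":0.25},
    {"x":0,"y":0,"z":-10.7,"rx":0,"ry":0,"rz":0,"claw":0.25},
    {"x":0,"y":0,"z":-10.7,"rx":0,"ry":0,"rz":0,"claw":0.25}
  ]
}}

```text
clock: 7.8
position: [0.3985, 0.2142, 0.0204]
tool_rot: [2.192, 0.067, -2.191]
ft_force: [-0.6, -0.9, 1.1]
finger_gap: 0.358
```

```bash
python3 - <<'E'
from h import *
tool()
E
```

```text
t 7.8 p [0.3985 0.2142 0.0204] xax [ 0.001  0.001 -1.   ] yax [ 0.06  -0.998 -0.001] gap 34.0 F [-0.6 -0.9  1.1] q [ 0.37 -0.11  2.24  0.    1.01  1.88]
```

Contact with the bench. I'll open slowly and then lift.

Request:
{"method": "step_arm", "body": {
  "commands": [
    {"x":0,"y":0,"z":0,"rx":0,"ry":0,"rz":0,"claw":0.45},
    {"x":0,"y":0,"z":0,"rx":0,"ry":0,"rz":0,"claw":0.6},
    {"x":0,"y":0,"z":0,"rx":0,"ry":0,"rz":0,"claw":0.75},
    {"x":0,"y":0,"z":0,"rx":0,"ry":0,"rz":0,"claw":0.9},
    {"x":0,"y":0,"z":0,"rx":0,"ry":0,"rz":0,"claw":1},
    {"x":0,"y":0,"z":0,"rx":0,"ry":0,"rz":0,"claw":1},
    {"x":0,"y":0,"z":0,"rx":0,"ry":0,"rz":0,"claw":1},
    {"x":0,"y":0,"z":0,"rx":0,"ry":0,"rz":0,"claw":1}
  ]
}}

```text
clock: 8.8
position: [0.3986, 0.2142, 0.0205]
tool_rot: [2.192, 0.067, -2.19]
ft_force: [-0.5, -0.4, 0.0]
finger_gap: 1.001
```

Request:
{"method": "step_arm", "body": {
  "commands": [
    {"x":0,"y":0,"z":1,"rx":0,"ry":0,"rz":0,"claw":1},
    {"x":0,"y":0,"z":4,"rx":0,"ry":0,"rz":0,"claw":1},
    {"x":0,"y":0,"z":9,"rx":0,"ry":0,"rz":0,"claw":1},
    {"x":0,"y":0,"z":14,"rx":0,"ry":0,"rz":0,"claw":1},
    {"x":0,"y":0,"z":19,"rx":0,"ry":0,"rz":0,"claw":1},
    {"x":0,"y":0,"z":24,"rx":0,"ry":0,"rz":0,"claw":1},
    {"x":0,"y":0,"z":26,"rx":0,"ry":0,"rz":0,"claw":1}
  ]
}}

```text
clock: 9.68
position: [0.3997, 0.2147, 0.285]
tool_rot: [2.2, 0.069, -2.185]
ft_force: [-0.0, -0.7, -0.2]
finger_gap: 0.999
```

```bash
python3 - <<'E'
from h import *
tool()
s=snap('scene','sc6.png')
E
```

```text
t 9.68 p [0.3997 0.2147 0.285 ] xax [ 0.007  0.003 -1.   ] yax [ 0.06  -0.998 -0.003] gap 94.9 F [-0.  -0.7 -0.2] q [ 0.37 -0.37  1.98  0.    1.52  1.88]
```

View pics/sc6.png

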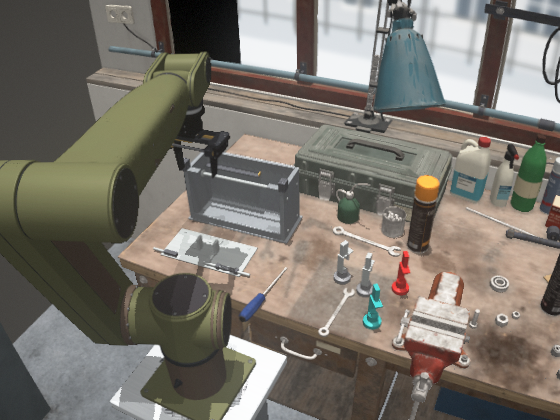

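The door lies flat at about (215,255), with the gripper clear of it. Now I'll measure the carriers from both cameras.

```bash
cat > car.py <<'E'
from h import *
def carriers():
    out=[]
    for n in('scene','top'):
        s=snap(n);W=cloud(s);hsv=cv2.cvtColor(s['img'],cv2.COLOR_RGB2HSV)
        ok=(W[...,0]>.33)&(W[...,0]<.62)&(W[...,1]>-.36)&(W[...,1]<-.06)&(hsv[...,1]<70)
        for zl,zh,nm in((.100,.140,'lug'),(.130,.145,'lugtop'),(.086,.098,'bar'),(.02,.05,'hub')):
            m=(ok&(W[...,2]>zl)&(W[...,2]<zh)).astype(np.uint8)
            k,L,st,ce=cv2.connectedComponentsWithStats(m,connectivity=8)
            for i in range(1,k):
                if st[i,4]>=6:
                    p=W[L==i]; print(n,nm,st[i,4],p.mean(0).round(4),p.min(0).round(3),p.max(0).round(3),'px',ce[i].round(1))
        cv2.imwrite(f'pics/car_{n}_{int(readout.state()["clock"]*100)}.png',cv2.resize(cv2.cvtColor(s['img'],cv2.COLOR_RGB2BGR)[(225 if n=='scene' else 215):(300 if n=='scene' else 265),(320 if n=='scene' else 320):(400 if n=='scene' else 400)],None,fx=9,fy=9 if n=='top' else 7.8,interpolation=cv2.INTER_CUBIC))
carriers()
E
python3 car.py; ls pics
```

```text
scene lug 107 [ 0.4474 -0.1889  0.1216] [ 0.434 -0.197  0.1  ] [ 0.46  -0.178  0.139] px [343.8 247.2]
scene lug 75 [ 0.4261 -0.2636  0.1221] [ 0.414 -0.268  0.103] [ 0.442 -0.257  0.137] px [368.  259.8]
scene lugtop 37 [ 0.4494 -0.1885  0.1342] [ 0.437 -0.197  0.13 ] [ 0.46  -0.18   0.139] px [344.1 243.2]
scene lugtop 29 [ 0.4293 -0.2624  0.1339] [ 0.419 -0.267  0.13 ] [ 0.441 -0.257  0.137] px [368.3 255.6]
scene bar 68 [ 0.4545 -0.1926  0.0934] [ 0.431 -0.208  0.086] [ 0.482 -0.175  0.098] px [345.4 253.8]
scene bar 48 [ 0.4308 -0.2656  0.0935] [ 0.415 -0.271  0.087] [ 0.459 -0.254  0.098] px [368.3 266.9]
scene hub 88 [ 0.4434 -0.1904  0.0355] [ 0.433 -0.205  0.021] [ 0.463 -0.174  0.05 ] px [342.1 271.5]
scene hub 81 [ 0.4206 -0.2637  0.034 ] [ 0.411 -0.276  0.02 ] [ 0.436 -0.248  0.049] px [364.7 285. ]
top lug 43 [ 0.4544 -0.1893  0.1273] [ 0.444 -0.199  0.101] [ 0.473 -0.181  0.139] px [343.3 237.9]
top lug 44 [ 0.434  -0.2647  0.127 ] [ 0.424 -0.272  0.102] [ 0.45  -0.259  0.139] px [368.4 244.4]
top lugtop 31 [ 0.4549 -0.1905  0.1348] [ 0.444 -0.199  0.13 ] [ 0.466 -0.181  0.144] px [344.  237.4]
top lugtop 26 [ 0.4345 -0.2659  0.135 ] [ 0.425 -0.272  0.131] [ 0.444 -0.26   0.14 ] px [369.3 243.9]
top bar 42 [ 0.4655 -0.1929  0.0933] [ 0.44  -0.21   0.088] [ 0.483 -0.177  0.098] px [342.7 235.7]
top bar 51 [ 0.4465 -0.2639  0.0937] [ 0.423 -0.275  0.088] [ 0.464 -0.256  0.097] px [365.8 241.5]
top hub 29 [ 0.4555 -0.1824  0.0328] [ 0.441 -0.191  0.02 ] [ 0.474 -0.175  0.045] px [336.9 241.2]
top hub 38 [ 0.4334 -0.2593  0.0367] [ 0.422 -0.274  0.021] [ 0.445 -0.251  0.049] px [361.2 247.7]
car_scene_977.png
car_top_982.png
mask.png
sc1.png
sc1c.png
sc1r.png
sc2r.png
sc3r.png
sc4r.png
sc5.png
sc6.png
scene0.png
top0.png
top0c.png
top0r.png
tp1.png
```

View pics/car_top_982.png

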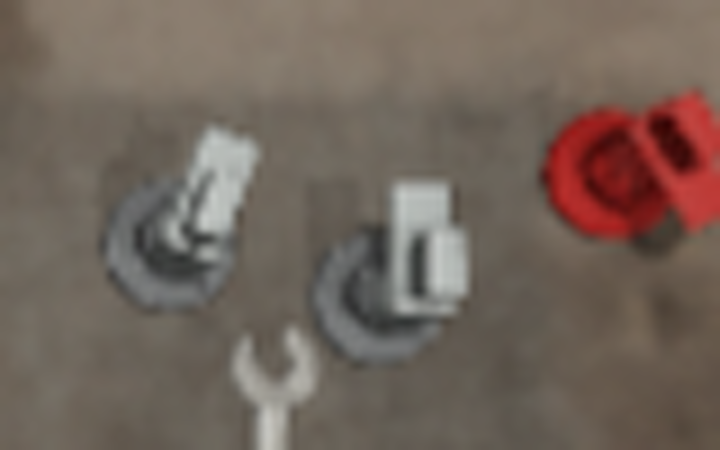

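View pics/car_scene_977.png

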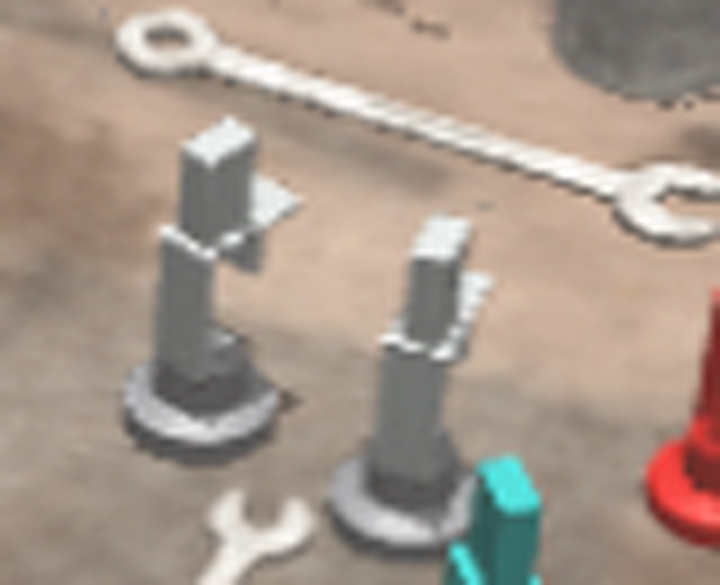

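```bash
python3 - <<'E'
from h import *
s=snap('scene');t=snap('top')
def tri(a,b):
    o1,d1=ray(s,*a);o2,d2=ray(t,*b)
    A=np.stack([d1,-d2],1);k=np.linalg.lstsq(A,o2-o1,rcond=None)[0]
    return (o1+k[0]*d1).round(4),(o2+k[1]*d2).round(4)
for n,a,b in(('A',(344.0,242.8),(343.8,237.4)),('B',(368.7,255.1),(369.3,244))):
    print(n,onz(s,*a,.134).round(4),onz(t,*b,.134).round(4),tri(a,b))
# direction of tail in top for A
f=lambda U,V:((U+.5)/9-.5+320,(V+.5)/9-.5+215)
def dirw(p,q,z):
    d=onz(t,*f(*q),z)-onz(t,*f(*p),z); return np.degrees(np.arctan2(d[1],d[0]))
print(dirw((175,215),(207,125),.094),dirw((258,145),(207,125),.094)-90, dirw((392,310),(392,185),.094),dirw((448,182),(393,182),.094)-90)
# hub centers: hub fit in top: A circle approx center (170,245), B (378,298) at mid z .02
for c in((170,245),(378,298)): print(onz(t,*f(*c),.01))
E
```

```text
A [ 0.4509 -0.1876  0.134 ] [ 0.4551 -0.1899  0.134 ] (array([ 0.4535, -0.1868,  0.1316]), array([ 0.4553, -0.1902,  0.1323]))
B [ 0.4314 -0.2628  0.134 ] [ 0.4344 -0.2659  0.134 ] (array([ 0.4327, -0.2625,  0.1328]), array([ 0.4344, -0.266 ,  0.1337]))
-21.186664283113668 -22.321582552247733 -2.357853449631907 -0.5505753970983704
[ 0.45604844 -0.1906799   0.01      ]
[ 0.43598229 -0.26565187  0.01      ]
```

Request:
{"method": "step_arm", "body": {
  "commands": [
    {"x":0.6,"y":-5,"z":0,"rx":0,"ry":0,"rz":-0.05,"claw":0.45},
    {"x":1.2,"y":-10,"z":0,"rx":0,"ry":0,"rz":-0.1,"claw":0.45},
    {"x":2,"y":-15,"z":0,"rx":0,"ry":0,"rz":-0.15,"claw":0.45},
    {"x":2.6,"y":-20,"z":0,"rx":0,"ry":0,"rz":-0.2,"claw":0.45},
    {"x":3.3,"y":-25,"z":0,"rx":0,"ry":0,"rz":-0.25,"claw":0.45},
    {"x":4,"y":-30,"z":0,"rx":0,"ry":0,"rz":-0.3,"claw":0.45},
    {"x":4.7,"y":-35,"z":0,"rx":0,"ry":0,"rz":-0.37,"claw":0.45},
    {"x":5.5,"y":-40.4,"z":0,"rx":0,"ry":0,"rz":-0.436,"claw":0.45},
    {"x":5.5,"y":-40.4,"z":-4,"rx":0,"ry":0,"rz":-0.436,"claw":0.45},
    {"x":5.5,"y":-40.4,"z":-8,"rx":0,"ry":0,"rz":-0.436,"claw":0.45}
  ]
}}

```text
clock: 11.18
position: [0.4515, -0.1905, 0.1944]
tool_rot: [-2.008, 0.384, 2.021]
ft_force: [0.1, -0.6, -0.2]
finger_gap: 0.453
```

```bash
python3 - <<'E'
from h import *
tool()
s=snap('scene','sc7.png')
t=snap('top','tp7.png')
a=cv2.imread('pics/tp7.png');cv2.imwrite('pics/tp7r.png',cv2.resize(a[150:240,145:285],None,fx=5.5,fy=5.5,interpolation=cv2.INTER_CUBIC))
E
```

```text
t 11.18 p [ 0.4515 -0.1905  0.1944] xax [-0.006  0.003 -1.   ] yax [-0.369 -0.929 -0.   ] gap 43.0 F [ 0.1 -0.6 -0.2] q [-0.51 -0.22  2.02 -0.    1.35  1.44]
```

View pics/sc7.png

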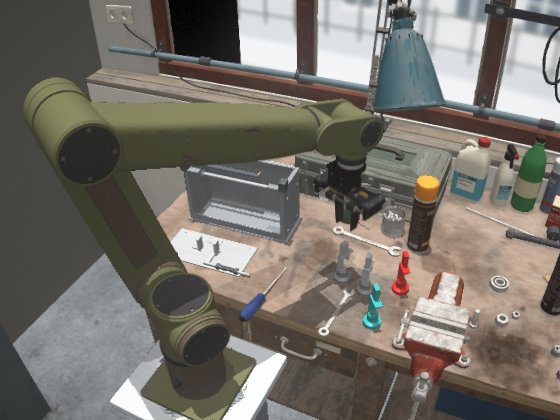

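View pics/tp7r.png

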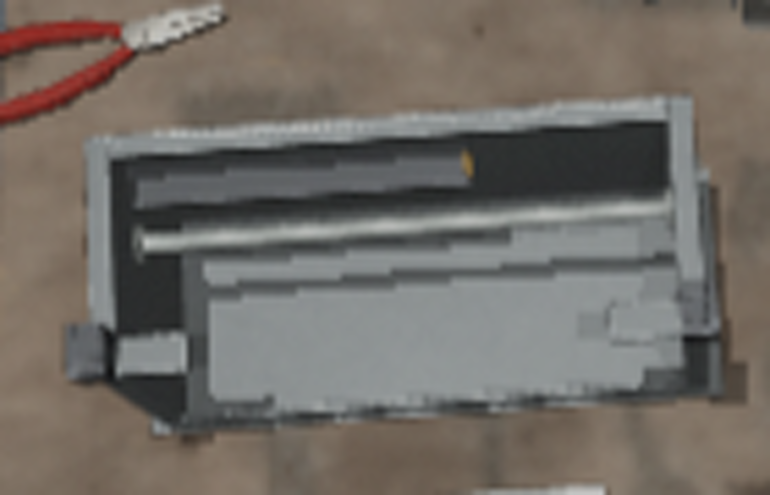

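The top view shows the rail from (169.5,193.6) to (266,187) and the brass pointer at (230,180). I'll work out the rack pose from these.

```bash
python3 - <<'E'
from h import *
t=snap('top')
f=lambda U,V:((U+.5)/5.5-.5+145,(V+.5)/5.5-.5+150)
P=lambda U,V,z:onz(t,*f(U,V),z)
a=P(137,241,.13);b=P(668,205,.13);print('rail',a,b,'yaw',np.arctan2(-(a-b)[0],(a-b)[1]))
a=P(90,141,.195);b=P(690,99,.195);print('wall outer',a,b,np.arctan2(-(a-b)[0],(a-b)[1]), (a+b)/2)
print('pointer',P(467,155,.157),P(467,178,.149))
g=t['img'];h=cv2.cvtColor(g,cv2.COLOR_RGB2HSV)
m=(h[...,1]>120)&(h[...,0]>10)&(h[...,0]<30)&(h[...,2]>90);m[:165]=0;m[195:]=0;m[:,:200]=0;m[:,250:]=0
v,u=np.where(m);print(u,v)
# rail fit per column: max brightness in a band
W=cloud(t)
for yaw,(cx,cy) in ((.065,(.587,.189)),):
    R=np.array([[np.cos(yaw),-np.sin(yaw)],[np.sin(yaw),np.cos(yaw)]])
xs=[];ys=[]
hh=np.linspace(145,560,50)
G=cv2.cvtColor(g,cv2.COLOR_RGB2GRAY).astype(float)
for U in np.linspace(172,262,46):
    vc=193.6+(U-169.5)*(187-193.6)/(266-169.5)
    vv=np.arange(int(vc)-4,int(vc)+5); col=G[vv,int(round(U))]; w=np.clip(col-col.max()+40,0,None); 
    v0=(w*vv).sum()/w.sum(); p=onz(t,int(round(U)),v0,.133); xs.append(p[0]);ys.append(p[1])
xs=np.array(xs);ys=np.array(ys);c=np.polyfit(ys,xs,1);r=xs-np.polyval(c,ys);k=abs(r)<.003;c=np.polyfit(ys[k],xs[k],1);print('railfit',c,k.sum(),'yaw',np.arctan(-c[0]),'x at y.189',np.polyval(c,.189))
E
```

```text
rail [0.59655367 0.34048555 0.13      ] [0.61423892 0.04323837 0.13      ] yaw 0.05942672236072252
wall outer [0.63724165 0.35254397 0.195     ] [0.65715658 0.02998254 0.195     ] 0.061661685860475025 [0.64719912 0.19126325 0.195     ]
pointer [0.63718105 0.15335047 0.157     ] [0.62614623 0.15403032 0.149     ]
[230 230 230] [179 180 181]
railfit [-0.0574847   0.61450156] 46 yaw 0.05742150830887289 x at y.189 0.6036369560605537
```

Request:
{"method": "step_arm", "body": {
  "commands": [
    {"x":0.3,"y":0.1,"z":-3,"rx":0,"ry":0,"rz":0,"claw":0.45},
    {"x":0.3,"y":0.1,"z":-6,"rx":0,"ry":0,"rz":0,"claw":0.45},
    {"x":0.3,"y":0.1,"z":-8.5,"rx":0,"ry":0,"rz":0,"claw":0.45},
    {"x":0.3,"y":0.1,"z":-9.3,"rx":0,"ry":0,"rz":0,"claw":0.45},
    {"x":0.3,"y":0.1,"z":-9.3,"rx":0,"ry":0,"rz":0,"claw":0.45}
  ]
}}

```text
clock: 11.95
position: [0.4536, -0.188, 0.1012]
tool_rot: [-2.003, 0.38, 2.026]
ft_force: [0.6, 0.1, 0.4]
finger_gap: 0.451
```

```bash
python3 - <<'E'
from h import *
tool()
s=snap('scene')
a=cv2.cvtColor(s['img'],cv2.COLOR_RGB2BGR)
cv2.imwrite('pics/sc8r.png',cv2.resize(a[200:320,290:420],None,fx=5,fy=5,interpolation=cv2.INTER_CUBIC))
E
```

```text
t 11.95 p [ 0.4536 -0.188   0.1012] xax [-0.01   0.005 -1.   ] yax [-0.367 -0.93  -0.001] gap 42.8 F [0.6 0.1 0.4] q [-0.5  -0.12  2.1  -0.    1.18  1.45]
```

View pics/sc8r.png

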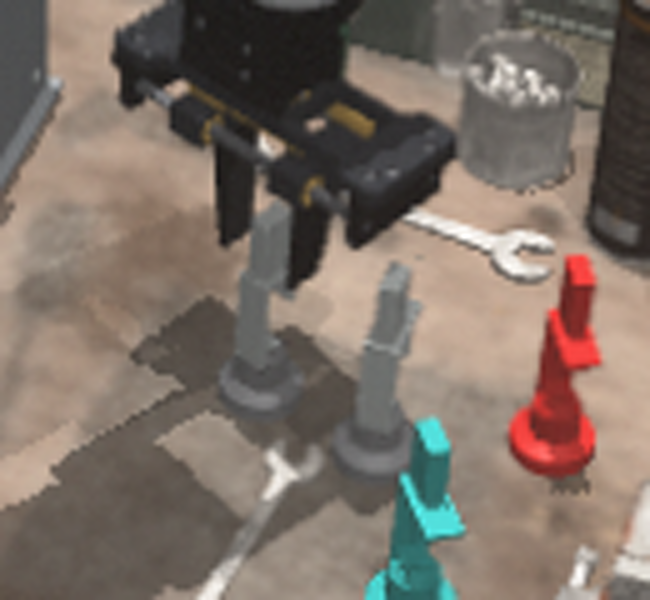

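Fingers straddle the lug. I'll close and lift.

Request:
{"method": "step_arm", "body": {
  "commands": [
    {"x":0,"y":0,"z":0,"rx":0,"ry":0,"rz":0,"claw":0.2},
    {"x":0,"y":0,"z":0,"rx":0,"ry":0,"rz":0,"claw":0.05},
    {"x":0,"y":0,"z":0,"rx":0,"ry":0,"rz":0,"claw":0.05},
    {"x":0,"y":0,"z":0,"rx":0,"ry":0,"rz":0,"claw":0.05},
    {"x":0,"y":0,"z":0,"rx":0,"ry":0,"rz":0,"claw":0.05},
    {"x":0,"y":0,"z":0,"rx":0,"ry":0,"rz":0,"claw":0.05}
  ],
  "grip_force": 25
}}

```text
clock: 12.75
position: [0.454, -0.1884, 0.102]
tool_rot: [-2.005, 0.381, 2.025]
ft_force: [-1.3, 0.2, 2.0]
finger_gap: 0.127
```

Request:
{"method": "step_arm", "body": {
  "commands": [
    {"x":0,"y":0,"z":2,"rx":0,"ry":0,"rz":0,"claw":0.05},
    {"x":0,"y":0,"z":6,"rx":0,"ry":0,"rz":0,"claw":0.05},
    {"x":0,"y":0,"z":11,"rx":0,"ry":0,"rz":0,"claw":0.05},
    {"x":0,"y":0,"z":16,"rx":0,"ry":0,"rz":0,"claw":0.05},
    {"x":0,"y":0,"z":21,"rx":0,"ry":0,"rz":0,"claw":0.05},
    {"x":0,"y":0,"z":26,"rx":0,"ry":0,"rz":0.1,"claw":0.05},
    {"x":0,"y":0,"z":29,"rx":0,"ry":0,"rz":0.25,"claw":0.05},
    {"x":0,"y":0,"z":30,"rx":0,"ry":0,"rz":0.4,"claw":0.05},
    {"x":0,"y":0,"z":30,"rx":0,"ry":0,"rz":0.436,"claw":0.05}
  ]
}}

```text
clock: 13.88
position: [0.4542, -0.1884, 0.4024]
tool_rot: [2.181, 0.066, -2.201]
ft_force: [-0.4, -0.3, -1.5]
finger_gap: 0.125
```

```bash
python3 - <<'E'
from h import *
tool()
s=snap('scene','sc9.png')
E
```

```text
t 13.88 p [ 0.4542 -0.1884  0.4024] xax [-0.009 -0.    -1.   ] yax [ 0.06  -0.998 -0.   ] gap 11.9 F [-0.4 -0.3 -1.5] q [-0.5  -0.27  1.72 -0.    1.71  1.01]
```

View pics/sc9.png

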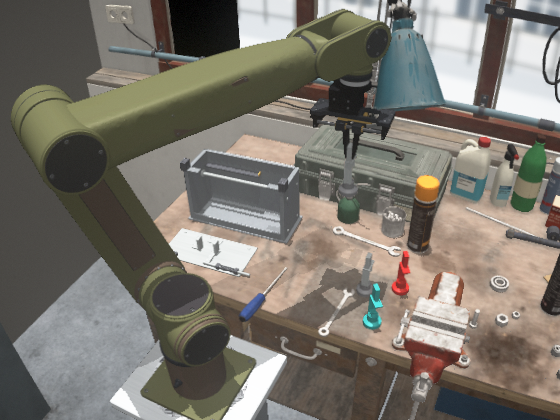

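Request:
{"method": "step_arm", "body": {
  "commands": [
    {"x":1,"y":4,"z":0,"rx":0,"ry":0,"rz":0,"claw":0.05},
    {"x":3,"y":9,"z":0,"rx":0,"ry":0,"rz":0,"claw":0.05},
    {"x":5,"y":14,"z":0,"rx":0,"ry":0,"rz":0,"claw":0.05},
    {"x":7,"y":19,"z":0,"rx":0,"ry":0,"rz":0,"claw":0.05},
    {"x":9,"y":24,"z":0,"rx":0,"ry":0,"rz":0,"claw":0.05},
    {"x":10.4,"y":28,"z":0,"rx":0,"ry":0,"rz":0,"claw":0.05},
    {"x":10.9,"y":29.1,"z":-1,"rx":0,"ry":0,"rz":0,"claw":0.05},
    {"x":10.9,"y":29.1,"z":-4,"rx":0,"ry":0,"rz":0,"claw":0.05},
    {"x":10.9,"y":29.1,"z":-7,"rx":0,"ry":0,"rz":0,"claw":0.05},
    {"x":10.9,"y":29.1,"z":-7,"rx":0,"ry":0,"rz":0,"claw":0.05}
  ]
}}

```text
clock: 15.18
position: [0.561, 0.1019, 0.3263]
tool_rot: [2.17, 0.064, -2.213]
ft_force: [1.1, -0.2, -1.6]
finger_gap: 0.127
```

```bash
python3 - <<'E'
from h import *
tool()
s=snap('scene')
a=cv2.cvtColor(s['img'],cv2.COLOR_RGB2BGR)
cv2.imwrite('pics/sc10.png',cv2.resize(a[80:250,150:330],None,fx=3.5,fy=3.5,interpolation=cv2.INTER_CUBIC))
E
```

```text
t 15.18 p [0.561  0.1019 0.3263] xax [-0.019 -0.001 -1.   ] yax [ 0.059 -0.998 -0.001] gap 12.1 F [ 1.1 -0.2 -1.6] q [ 0.08 -0.09  1.68  0.    1.57  1.6 ]
```

View pics/sc10.png

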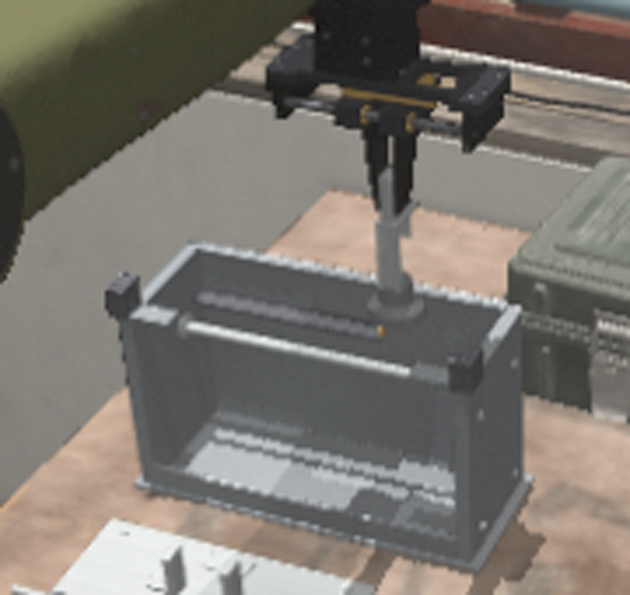

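The carrier hangs in the gripper over the right half of the rack. I'll square the tool and lower it in front of the rail.

Request:
{"method": "step_arm", "body": {
  "commands": [
    {"x":0.1,"y":0,"z":-2,"rx":0,"ry":-0.019,"rz":0,"claw":0.05},
    {"x":0.2,"y":0,"z":-5,"rx":0,"ry":-0.019,"rz":0,"claw":0.05},
    {"x":0.2,"y":0,"z":-8,"rx":0,"ry":-0.019,"rz":0,"claw":0.05},
    {"x":0.2,"y":0,"z":-11,"rx":0,"ry":-0.019,"rz":0,"claw":0.05},
    {"x":0.2,"y":0,"z":-13.5,"rx":0,"ry":-0.019,"rz":0,"claw":0.05},
    {"x":0.2,"y":0,"z":-15,"rx":0,"ry":-0.019,"rz":0,"claw":0.05},
    {"x":0.2,"y":0,"z":-15.1,"rx":0,"ry":-0.019,"rz":0,"claw":0.05},
    {"x":0.2,"y":0,"z":-15.1,"rx":0,"ry":-0.019,"rz":0,"claw":0.05}
  ]
}}

```text
clock: 16.23
position: [0.5649, 0.102, 0.1797]
tool_rot: [2.199, 0.064, -2.184]
ft_force: [-0.0, -0.4, -1.3]
finger_gap: 0.128
```

```bash
python3 - <<'E'
from h import *
tool()
s=snap('scene')
a=cv2.cvtColor(s['img'],cv2.COLOR_RGB2BGR)
cv2.imwrite('pics/sc11.png',cv2.resize(a[120:250,170:310],None,fx=5,fy=4.6,interpolation=cv2.INTER_CUBIC))
t=snap('top')
a=cv2.cvtColor(t['img'],cv2.COLOR_RGB2BGR)
cv2.imwrite('pics/tp11.png',cv2.resize(a[140:240,150:290],None,fx=5,fy=5,interpolation=cv2.INTER_CUBIC))
E
```

```text
t 16.23 p [0.5649 0.102  0.1797] xax [ 0.007 -0.    -1.   ] yax [ 0.059 -0.998  0.   ] gap 12.2 F [-0.  -0.4 -1.3] q [ 0.09 -0.02  1.86 -0.    1.3   1.6 ]
```

View pics/sc11.png

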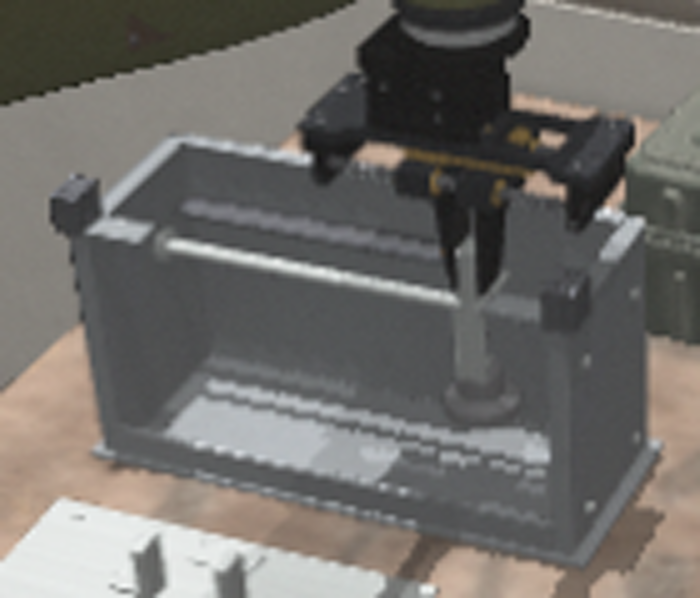

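View pics/tp11.png

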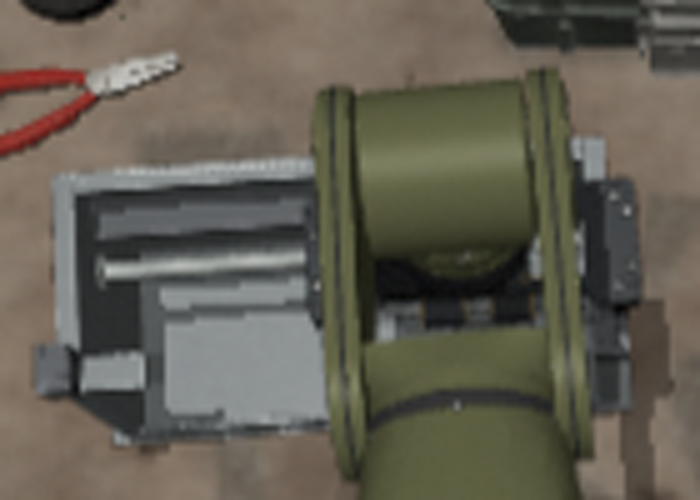

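Carrier is in front of the rail at z 0.178. I'll move it in to the rail.

Request:
{"method": "step_arm", "body": {
  "commands": [
    {"x":0,"y":0,"z":-0.45,"rx":0,"ry":0.007,"rz":0,"claw":0.05},
    {"x":0,"y":0,"z":-0.45,"rx":0,"ry":0.007,"rz":0,"claw":0.05},
    {"x":1,"y":0.1,"z":-0.45,"rx":0,"ry":0.007,"rz":0,"claw":0.05},
    {"x":2,"y":0.1,"z":-0.45,"rx":0,"ry":0.007,"rz":0,"claw":0.05},
    {"x":3,"y":0.2,"z":-0.45,"rx":0,"ry":0.007,"rz":0,"claw":0.05},
    {"x":3.8,"y":0.3,"z":-0.45,"rx":0,"ry":0.007,"rz":0,"claw":0.05},
    {"x":4.3,"y":0.3,"z":-0.45,"rx":0,"ry":0.007,"rz":0,"claw":0.05},
    {"x":4.3,"y":0.3,"z":-0.45,"rx":0,"ry":0.007,"rz":0,"claw":0.05}
  ]
}}

```text
clock: 17.32
position: [0.6082, 0.105, 0.1751]
tool_rot: [2.191, 0.064, -2.192]
ft_force: [-0.3, -0.1, -1.7]
finger_gap: 0.126
```

```bash
python3 - <<'E'
from h import *
tool()
s=snap('scene')
a=cv2.cvtColor(s['img'],cv2.COLOR_RGB2BGR)
cv2.imwrite('pics/sc12.png',cv2.resize(a[150:220,230:310],None,fx=9,fy=8,interpolation=cv2.INTER_CUBIC))
E
```

```text
t 17.32 p [0.6082 0.105  0.1751] xax [-0. -0. -1.] yax [ 0.059 -0.998  0.   ] gap 11.9 F [-0.3 -0.1 -1.7] q [0.08 0.08 1.76 0.   1.3  1.6 ]
```

View pics/sc12.png

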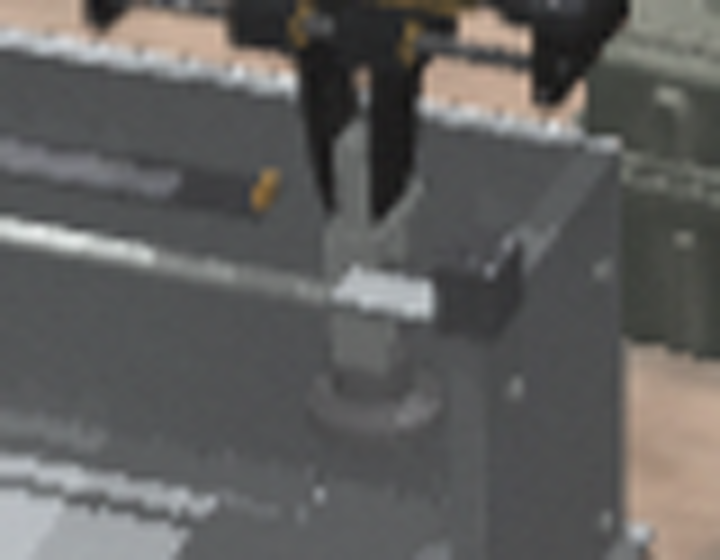

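The rail runs behind the front leg with no contact force. I'll lower the hook onto it.

Request:
{"method": "step_arm", "body": {
  "commands": [
    {"x":0,"y":0,"z":-0.8,"rx":0,"ry":0,"rz":0,"claw":0.05},
    {"x":0,"y":0,"z":-1.6,"rx":0,"ry":0,"rz":0,"claw":0.05},
    {"x":0,"y":0,"z":-2.2,"rx":0,"ry":0,"rz":0,"claw":0.05},
    {"x":0,"y":0,"z":-2.5,"rx":0,"ry":0,"rz":0,"claw":0.05},
    {"x":0,"y":0,"z":-2.7,"rx":0,"ry":0,"rz":0,"claw":0.05},
    {"x":0,"y":0,"z":-2.7,"rx":0,"ry":0,"rz":0,"claw":0.05}
  ]
}}

```text
clock: 18.12
position: [0.608, 0.105, 0.1481]
tool_rot: [2.191, 0.064, -2.192]
ft_force: [0.9, -1.6, -1.8]
finger_gap: 0.126
```

```bash
python3 - <<'E'
from h import *
tool()
s=snap('scene')
a=cv2.cvtColor(s['img'],cv2.COLOR_RGB2BGR)
cv2.imwrite('pics/sc13.png',cv2.resize(a[150:220,230:310],None,fx=9,fy=8,interpolation=cv2.INTER_CUBIC))
E
```

```text
t 18.12 p [0.608  0.105  0.1481] xax [-0.001 -0.    -1.   ] yax [ 0.059 -0.998 -0.   ] gap 12.0 F [ 0.9 -1.6 -1.8] q [0.08 0.1  1.79 0.   1.25 1.6 ]
```

View pics/sc13.png

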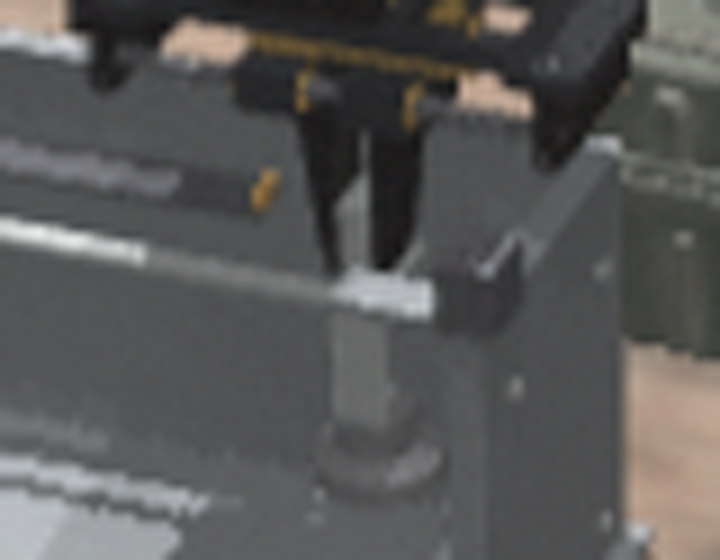

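Request:
{"method": "step_arm", "body": {
  "commands": [
    {"x":0,"y":0,"z":0,"rx":0,"ry":0,"rz":0,"claw":0.25},
    {"x":0,"y":0,"z":0,"rx":0,"ry":0,"rz":0,"claw":0.25},
    {"x":0,"y":0,"z":0,"rx":0,"ry":0,"rz":0,"claw":0.25},
    {"x":0,"y":0,"z":0,"rx":0,"ry":0,"rz":0,"claw":0.25},
    {"x":0,"y":0,"z":0,"rx":0,"ry":0,"rz":0,"claw":0.25},
    {"x":0,"y":0,"z":0,"rx":0,"ry":0,"rz":0,"claw":0.25}
  ]
}}

```text
clock: 18.92
position: [0.608, 0.105, 0.1483]
tool_rot: [2.191, 0.064, -2.192]
ft_force: [0.7, -0.5, -0.3]
finger_gap: 0.248
```

```bash
python3 - <<'E'
from h import *
tool()
s=snap('scene')
a=cv2.cvtColor(s['img'],cv2.COLOR_RGB2BGR)
cv2.imwrite('pics/sc14.png',cv2.resize(a[150:220,230:310],None,fx=9,fy=8,interpolation=cv2.INTER_CUBIC))
E
```

```text
t 18.93 p [0.608  0.105  0.1483] xax [-0.  0. -1.] yax [ 0.059 -0.998 -0.   ] gap 23.5 F [ 0.7 -0.5 -0.3] q [0.08 0.1  1.79 0.   1.25 1.6 ]
```

View pics/sc14.png

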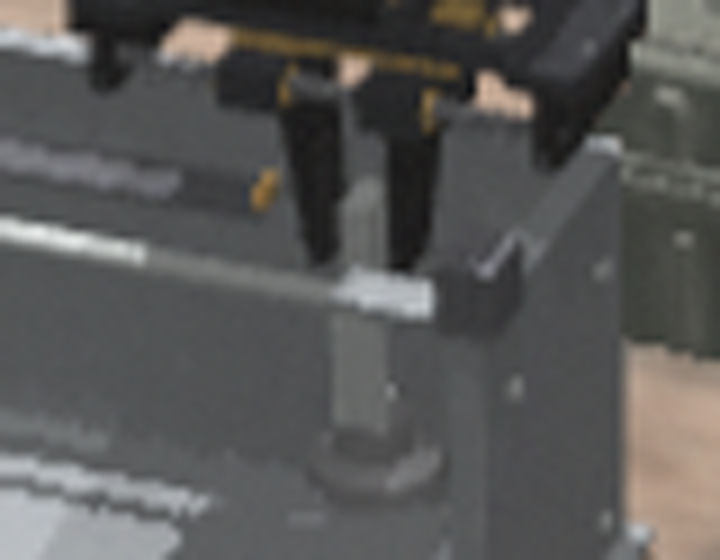

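The carrier hangs on the rail. I'll regrip gently and slide it left along the rack's +y.

Request:
{"method": "step_arm", "body": {
  "commands": [
    {"x":0,"y":0,"z":0,"rx":0,"ry":0,"rz":0,"claw":0.05},
    {"x":0,"y":0,"z":0,"rx":0,"ry":0,"rz":0,"claw":0.05},
    {"x":0,"y":0,"z":0,"rx":0,"ry":0,"rz":0,"claw":0.05},
    {"x":0,"y":0,"z":0,"rx":0,"ry":0,"rz":0,"claw":0.05},
    {"x":0,"y":0.5,"z":0,"rx":0,"ry":0,"rz":0,"claw":0.05},
    {"x":-0.1,"y":1.2,"z":0,"rx":0,"ry":0,"rz":0,"claw":0.05},
    {"x":-0.1,"y":2.2,"z":0,"rx":0,"ry":0,"rz":0,"claw":0.05},
    {"x":-0.2,"y":3.2,"z":0,"rx":0,"ry":0,"rz":0,"claw":0.05},
    {"x":-0.2,"y":4,"z":0,"rx":0,"ry":0,"rz":0,"claw":0.05}
  ],
  "grip_force": 10
}}

```text
clock: 20.1
position: [0.6059, 0.1459, 0.1483]
tool_rot: [2.191, 0.065, -2.192]
ft_force: [0.3, -1.4, -0.4]
finger_gap: 0.125
```

```bash
python3 - <<'E'
from h import *
tool()
s=snap('scene')
a=cv2.cvtColor(s['img'],cv2.COLOR_RGB2BGR)
cv2.imwrite('pics/sc15.png',cv2.resize(a[150:220,230:310],None,fx=9,fy=8,interpolation=cv2.INTER_CUBIC))
E
```

```text
t 20.1 p [0.6059 0.1459 0.1483] xax [-0.  0. -1.] yax [ 0.059 -0.998 -0.   ] gap 11.9 F [ 0.3 -1.4 -0.4] q [0.15 0.12 1.77 0.   1.25 1.66]
```

View pics/sc15.png

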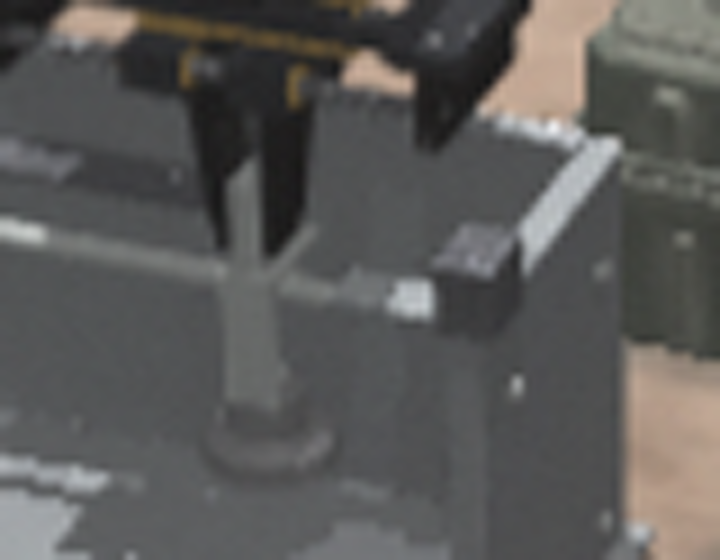

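Request:
{"method": "step_arm", "body": {
  "commands": [
    {"x":-0.1,"y":1,"z":0,"rx":0,"ry":0,"rz":0,"claw":0.05},
    {"x":-0.1,"y":2.3,"z":0,"rx":0,"ry":0,"rz":0,"claw":0.05},
    {"x":-0.2,"y":3.8,"z":0,"rx":0,"ry":0,"rz":0,"claw":0.05},
    {"x":-0.3,"y":5.3,"z":0,"rx":0,"ry":0,"rz":0,"claw":0.05},
    {"x":-0.4,"y":6.8,"z":0,"rx":0,"ry":0,"rz":0,"claw":0.05},
    {"x":-0.5,"y":8.3,"z":0,"rx":0,"ry":0,"rz":0,"claw":0.05},
    {"x":-0.6,"y":9.8,"z":0,"rx":0,"ry":0,"rz":0,"claw":0.05},
    {"x":-0.7,"y":11.3,"z":0,"rx":0,"ry":0,"rz":0,"claw":0.05},
    {"x":-0.75,"y":12.5,"z":0,"rx":0,"ry":0,"rz":0,"claw":0.05},
    {"x":-0.75,"y":12.5,"z":0,"rx":0,"ry":0,"rz":0,"claw":0.05}
  ]
}}

```text
clock: 21.4
position: [0.5982, 0.2733, 0.1483]
tool_rot: [2.191, 0.069, -2.192]
ft_force: [0.0, 2.1, 0.1]
finger_gap: 0.123
```

Request:
{"method": "step_arm", "body": {
  "commands": [
    {"x":0,"y":0,"z":0,"rx":0,"ry":0,"rz":0,"claw":0.35},
    {"x":0,"y":0,"z":0,"rx":0,"ry":0,"rz":0,"claw":0.35},
    {"x":0,"y":0,"z":0,"rx":0,"ry":0,"rz":0,"claw":0.35},
    {"x":0,"y":0,"z":1,"rx":0,"ry":0,"rz":0,"claw":0.35},
    {"x":0,"y":0,"z":5,"rx":0,"ry":0,"rz":0,"claw":0.35},
    {"x":0,"y":0,"z":10,"rx":0,"ry":0,"rz":0,"claw":0.35},
    {"x":0,"y":0,"z":14,"rx":0,"ry":0,"rz":0,"claw":0.35},
    {"x":0,"y":0,"z":16,"rx":0,"ry":0,"rz":0,"claw":0.45}
  ]
}}

```text
clock: 22.4
position: [0.5991, 0.2735, 0.3125]
tool_rot: [2.198, 0.071, -2.187]
ft_force: [-0.3, -0.4, -0.0]
finger_gap: 0.407
```

```bash
python3 - <<'E'
from h import *
tool()
s=snap('scene','sc16.png')
a=cv2.cvtColor(s['img'],cv2.COLOR_RGB2BGR)
cv2.imwrite('pics/sc16r.png',cv2.resize(a[130:240,180:310],None,fx=6,fy=5.4,interpolation=cv2.INTER_CUBIC))
E
python3 car.py | grep -v hub
```

```text
t 22.4 p [0.5991 0.2735 0.3125] xax [ 0.005  0.004 -1.   ] yax [ 0.061 -0.998 -0.004] gap 38.7 F [-0.3 -0.4 -0. ] q [0.35 0.1  1.52 0.   1.52 1.86]
scene lug 74 [ 0.4262 -0.2635  0.1224] [ 0.416 -0.268  0.101] [ 0.446 -0.256  0.138] px [368.  259.7]
scene lugtop 29 [ 0.4297 -0.2627  0.1338] [ 0.416 -0.267  0.13 ] [ 0.446 -0.256  0.138] px [368.4 255.6]
scene bar 52 [ 0.4303 -0.2648  0.0931] [ 0.415 -0.271  0.087] [ 0.459 -0.254  0.097] px [368. 267.]
top lug 44 [ 0.4335 -0.2648  0.1284] [ 0.424 -0.272  0.108] [ 0.444 -0.259  0.139] px [368.6 244.5]
top lugtop 30 [ 0.4344 -0.266   0.1341] [ 0.425 -0.272  0.13 ] [ 0.444 -0.259  0.142] px [369.3 244. ]
top bar 46 [ 0.4455 -0.2641  0.0939] [ 0.423 -0.275  0.087] [ 0.464 -0.256  0.098] px [365.9 241.9]
```

View pics/sc16r.png

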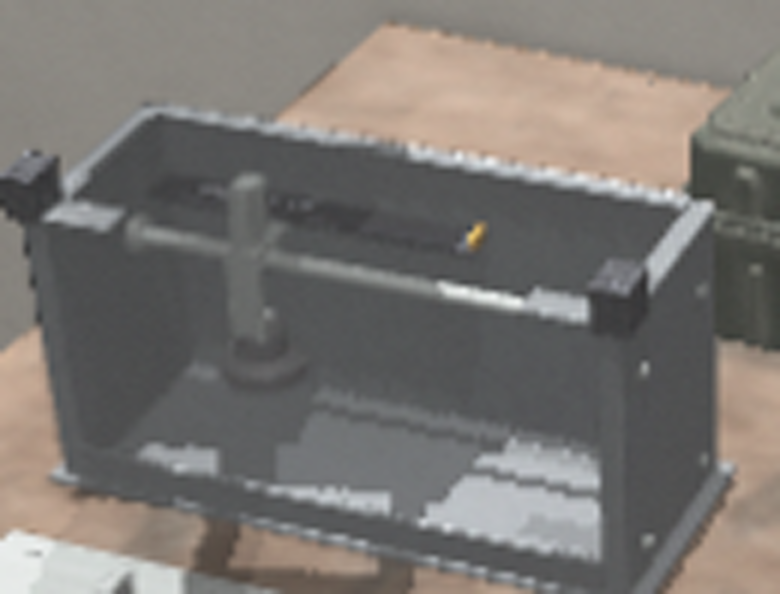

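Carrier A hangs under the keeper, well left of the pointer. Carrier B hasn't moved, so I'll go to it.

Request:
{"method": "step_arm", "body": {
  "commands": [
    {"x":-1,"y":-4,"z":2,"rx":0,"ry":0,"rz":0,"claw":0.45},
    {"x":-2.8,"y":-9.5,"z":2,"rx":0,"ry":0,"rz":0,"claw":0.45},
    {"x":-4.6,"y":-15.2,"z":2,"rx":0,"ry":0,"rz":-0.02,"claw":0.45},
    {"x":-6.4,"y":-21,"z":2,"rx":0,"ry":0,"rz":-0.04,"claw":0.45},
    {"x":-8.2,"y":-26.8,"z":2,"rx":0,"ry":0,"rz":-0.06,"claw":0.45},
    {"x":-10,"y":-32.6,"z":2,"rx":0,"ry":0,"rz":-0.086,"claw":0.45},
    {"x":-11.8,"y":-38.4,"z":2,"rx":0,"ry":0,"rz":-0.086,"claw":0.45},
    {"x":-13.6,"y":-44.2,"z":2,"rx":0,"ry":0,"rz":-0.086,"claw":0.45},
    {"x":-15.2,"y":-49.8,"z":1,"rx":0,"ry":0,"rz":-0.086,"claw":0.45},
    {"x":-16.5,"y":-53.8,"z":0,"rx":0,"ry":0,"rz":-0.086,"claw":0.45}
  ]
}}

```text
clock: 23.8
position: [0.4316, -0.2662, 0.3056]
tool_rot: [-2.203, 0.024, 2.208]
ft_force: [0.3, 0.7, 0.4]
finger_gap: 0.45
```

```bash
python3 - <<'E'
from h import *
tool()
s=snap('scene')
a=cv2.cvtColor(s['img'],cv2.COLOR_RGB2BGR)
cv2.imwrite('pics/sc17r.png',cv2.resize(a[120:320,180:440],None,fx=3,fy=3,interpolation=cv2.INTER_CUBIC))
E
```

```text
t 23.8 p [ 0.4316 -0.2662  0.3056] xax [-0.002  0.005 -1.   ] yax [-0.027 -1.    -0.005] gap 42.8 F [0.3 0.7 0.4] q [-0.66 -0.24  1.84  0.    1.54  0.94]
```

View pics/sc17r.png

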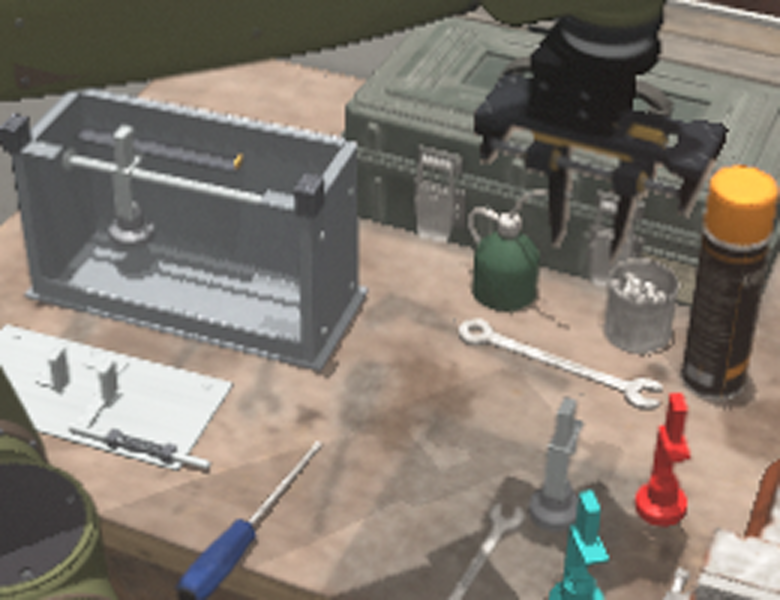

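Request:
{"method": "step_arm", "body": {
  "commands": [
    {"x":0.1,"y":0.1,"z":-5,"rx":0,"ry":0,"rz":0,"claw":0.45},
    {"x":0.2,"y":0.1,"z":-10,"rx":0,"ry":0,"rz":0,"claw":0.45},
    {"x":0.2,"y":0.1,"z":-14,"rx":0,"ry":0,"rz":0,"claw":0.45},
    {"x":0.2,"y":0.1,"z":-17,"rx":0,"ry":0,"rz":0,"claw":0.45},
    {"x":0.2,"y":0.1,"z":-19.5,"rx":0,"ry":0,"rz":0,"claw":0.45},
    {"x":0.2,"y":0.1,"z":-20.3,"rx":0,"ry":0,"rz":0,"claw":0.45},
    {"x":0.2,"y":0.1,"z":-20.3,"rx":0,"ry":0,"rz":0,"claw":0.45}
  ]
}}

```text
clock: 24.72
position: [0.4311, -0.2675, 0.0992]
tool_rot: [-2.194, 0.027, 2.213]
ft_force: [0.2, 0.1, -0.5]
finger_gap: 0.454
```

```bash
python3 - <<'E'
from h import *
tool()
s=snap('scene')
a=cv2.cvtColor(s['img'],cv2.COLOR_RGB2BGR)
cv2.imwrite('pics/sc18r.png',cv2.resize(a[200:320,290:420],None,fx=5,fy=5,interpolation=cv2.INTER_CUBIC))
E
```

```text
t 24.73 p [ 0.4311 -0.2675  0.0992] xax [-0.009  0.006 -1.   ] yax [-0.03  -1.    -0.006] gap 43.1 F [ 0.2  0.1 -0.5] q [-0.66 -0.08  2.06 -0.    1.17  0.94]
```

View pics/sc18r.png

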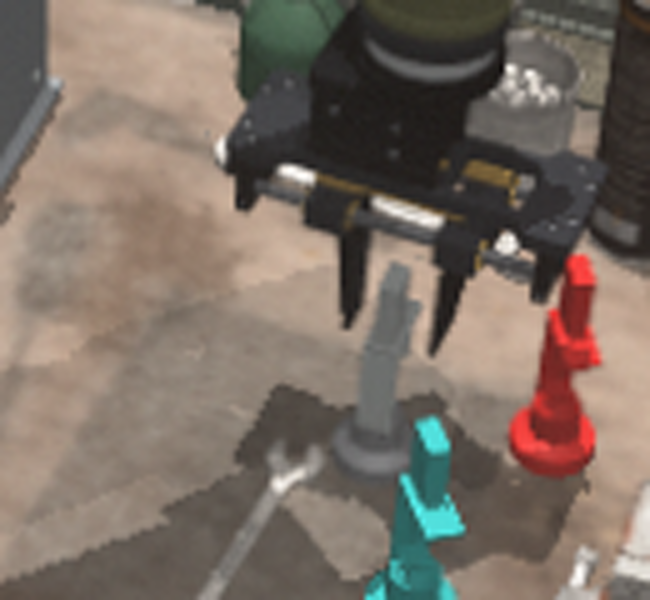

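Request:
{"method": "step_arm", "body": {
  "commands": [
    {"x":0.3,"y":0.2,"z":0.2,"rx":-0.006,"ry":-0.009,"rz":0,"claw":0.45},
    {"x":0.3,"y":0.2,"z":0.2,"rx":-0.006,"ry":-0.009,"rz":0,"claw":0.45},
    {"x":0.3,"y":0.2,"z":0.2,"rx":-0.006,"ry":-0.009,"rz":0,"claw":0.05},
    {"x":0.3,"y":0.2,"z":0.2,"rx":-0.006,"ry":-0.009,"rz":0,"claw":0.05},
    {"x":0.3,"y":0.2,"z":0.2,"rx":-0.006,"ry":-0.009,"rz":0,"claw":0.05},
    {"x":0.3,"y":0.2,"z":0.2,"rx":-0.006,"ry":-0.009,"rz":0,"claw":0.05},
    {"x":0.3,"y":0.2,"z":0.2,"rx":-0.006,"ry":-0.009,"rz":0,"claw":0.05},
    {"x":0.3,"y":0.2,"z":0.2,"rx":-0.006,"ry":-0.009,"rz":0,"claw":0.05}
  ],
  "grip_force": 25
}}

```text
clock: 25.78
position: [0.4346, -0.266, 0.1021]
tool_rot: [-2.209, 0.035, 2.205]
ft_force: [-0.6, 0.3, -1.5]
finger_gap: 0.126
```

Request:
{"method": "step_arm", "body": {
  "commands": [
    {"x":0,"y":0,"z":2,"rx":0,"ry":0,"rz":0,"claw":0.05},
    {"x":0,"y":0,"z":6,"rx":0,"ry":0,"rz":0,"claw":0.05},
    {"x":0,"y":0,"z":11,"rx":0,"ry":0,"rz":0,"claw":0.05},
    {"x":0,"y":0,"z":16,"rx":0,"ry":0,"rz":0,"claw":0.05},
    {"x":0,"y":0,"z":21,"rx":0,"ry":0,"rz":0,"claw":0.05},
    {"x":0,"y":0,"z":26,"rx":0,"ry":0,"rz":0.03,"claw":0.05},
    {"x":0,"y":0,"z":29,"rx":0,"ry":0,"rz":0.086,"claw":0.05},
    {"x":0,"y":0,"z":30,"rx":0,"ry":0,"rz":0.086,"claw":0.05}
  ]
}}

```text
clock: 26.78
position: [0.435, -0.2663, 0.4044]
tool_rot: [2.197, 0.057, -2.187]
ft_force: [0.8, -0.1, -2.1]
finger_gap: 0.127
```

```bash
python3 - <<'E'
from h import *
tool()
s=snap('scene','sc19.png')
E
```

```text
t 26.77 p [ 0.435  -0.2663  0.4044] xax [ 0.005 -0.003 -1.   ] yax [ 0.055 -0.998  0.004] gap 12.0 F [ 0.8 -0.1 -2.1] q [-0.65 -0.24  1.69  0.    1.69  0.86]
```

View pics/sc19.png

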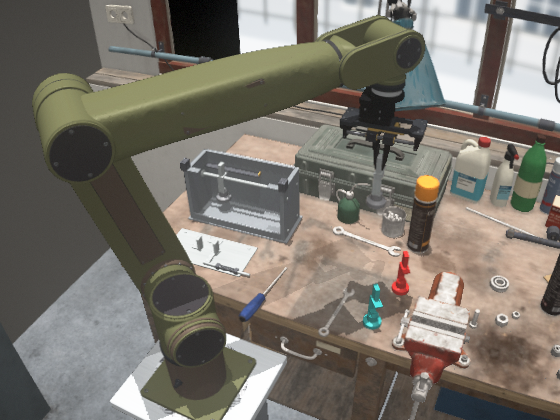

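Request:
{"method": "step_arm", "body": {
  "commands": [
    {"x":1,"y":4,"z":0,"rx":0,"ry":0,"rz":0,"claw":0.05},
    {"x":3,"y":9,"z":0,"rx":0,"ry":0,"rz":0,"claw":0.05},
    {"x":5,"y":14.3,"z":0,"rx":0,"ry":0,"rz":0,"claw":0.05},
    {"x":7,"y":19.6,"z":0,"rx":0,"ry":0,"rz":0,"claw":0.05},
    {"x":9,"y":25,"z":0,"rx":0,"ry":0,"rz":0,"claw":0.05},
    {"x":11,"y":30.4,"z":0,"rx":0,"ry":0,"rz":0,"claw":0.05},
    {"x":12.5,"y":35.2,"z":0,"rx":0,"ry":0,"rz":0,"claw":0.05},
    {"x":12.9,"y":36.9,"z":-2,"rx":0,"ry":0,"rz":0,"claw":0.05},
    {"x":12.9,"y":36.9,"z":-5,"rx":0,"ry":0,"rz":0,"claw":0.05},
    {"x":12.9,"y":36.9,"z":-7,"rx":0,"ry":0,"rz":0,"claw":0.05}
  ]
}}

```text
clock: 28.08
position: [0.5626, 0.1022, 0.3297]
tool_rot: [2.19, 0.055, -2.194]
ft_force: [0.2, -0.4, -2.8]
finger_gap: 0.126
```

```bash
python3 - <<'E'
from h import *
tool()
E
```

```text
t 28.07 p [0.5626 0.1022 0.3297] xax [-0.001 -0.004 -1.   ] yax [ 0.054 -0.999  0.004] gap 12.0 F [ 0.2 -0.4 -2.8] q [ 0.09 -0.09  1.68 -0.    1.56  1.6 ]
```

Request:
{"method": "step_arm", "body": {
  "commands": [
    {"x":0,"y":0,"z":-2,"rx":0.004,"ry":0,"rz":0.005,"claw":0.05},
    {"x":0.1,"y":0,"z":-5,"rx":0.004,"ry":0,"rz":0.005,"claw":0.05},
    {"x":0.1,"y":0,"z":-8,"rx":0.004,"ry":0,"rz":0.005,"claw":0.05},
    {"x":0.1,"y":0,"z":-11,"rx":0.004,"ry":0,"rz":0.005,"claw":0.05},
    {"x":0.1,"y":0,"z":-13.5,"rx":0.004,"ry":0,"rz":0.005,"claw":0.05},
    {"x":0.1,"y":0,"z":-15.2,"rx":0.004,"ry":0,"rz":0.005,"claw":0.05},
    {"x":0.1,"y":0,"z":-15.4,"rx":0.004,"ry":0,"rz":0.005,"claw":0.05},
    {"x":0.1,"y":0,"z":-15.4,"rx":0.004,"ry":0,"rz":0.005,"claw":0.05}
  ]
}}

```text
clock: 29.08
position: [0.5642, 0.1021, 0.1765]
tool_rot: [2.192, 0.065, -2.192]
ft_force: [-0.3, 0.5, -1.5]
finger_gap: 0.124
```

```bash
python3 - <<'E'
from h import *
tool()
s=snap('scene')
a=cv2.cvtColor(s['img'],cv2.COLOR_RGB2BGR)
cv2.imwrite('pics/sc20.png',cv2.resize(a[120:250,170:310],None,fx=5,fy=4.6,interpolation=cv2.INTER_CUBIC))
E
```

```text
t 29.07 p [0.5642 0.1021 0.1765] xax [ 0.  0. -1.] yax [ 0.059 -0.998 -0.   ] gap 11.8 F [-0.3  0.5 -1.5] q [ 0.09 -0.02  1.86  0.    1.3   1.6 ]
```

View pics/sc20.png

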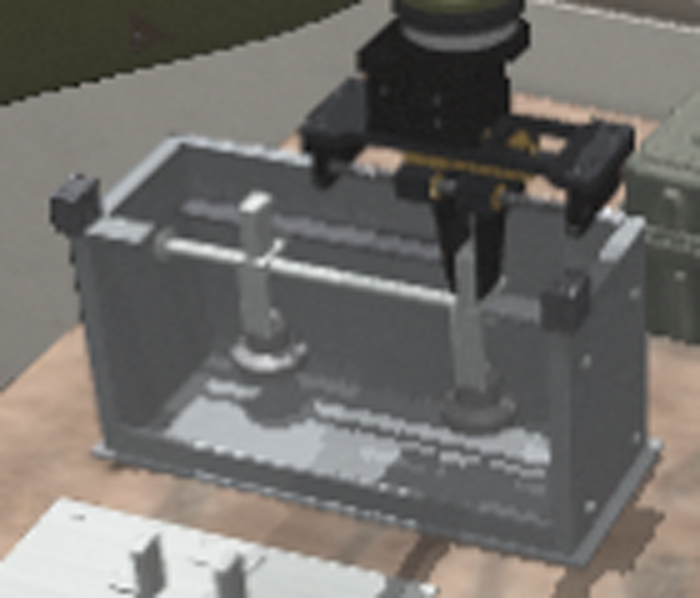

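Request:
{"method": "step_arm", "body": {
  "commands": [
    {"x":0,"y":0,"z":-0.15,"rx":0,"ry":0,"rz":0,"claw":0.05},
    {"x":1,"y":0.1,"z":-0.15,"rx":0,"ry":0,"rz":0,"claw":0.05},
    {"x":2,"y":0.1,"z":-0.15,"rx":0,"ry":0,"rz":0,"claw":0.05},
    {"x":3,"y":0.2,"z":-0.15,"rx":0,"ry":0,"rz":0,"claw":0.05},
    {"x":3.9,"y":0.3,"z":-0.15,"rx":0,"ry":0,"rz":0,"claw":0.05},
    {"x":4.4,"y":0.3,"z":-0.15,"rx":0,"ry":0,"rz":0,"claw":0.05},
    {"x":4.4,"y":0.3,"z":-0.15,"rx":0,"ry":0,"rz":0,"claw":0.05},
    {"x":4.4,"y":0.3,"z":-0.15,"rx":0,"ry":0,"rz":0,"claw":0.05}
  ]
}}

```text
clock: 30.12
position: [0.6082, 0.1052, 0.1754]
tool_rot: [2.192, 0.065, -2.191]
ft_force: [0.9, 0.0, -1.5]
finger_gap: 0.125
```

```bash
python3 - <<'E'
from h import *
tool()
s=snap('scene')
a=cv2.cvtColor(s['img'],cv2.COLOR_RGB2BGR)
cv2.imwrite('pics/sc21.png',cv2.resize(a[150:220,230:310],None,fx=9,fy=8,interpolation=cv2.INTER_CUBIC))
E
```

```text
t 30.12 p [0.6082 0.1052 0.1754] xax [ 0.001  0.    -1.   ] yax [ 0.059 -0.998 -0.   ] gap 11.9 F [ 0.9  0.  -1.5] q [0.08 0.08 1.77 0.   1.3  1.6 ]
```

View pics/sc21.png

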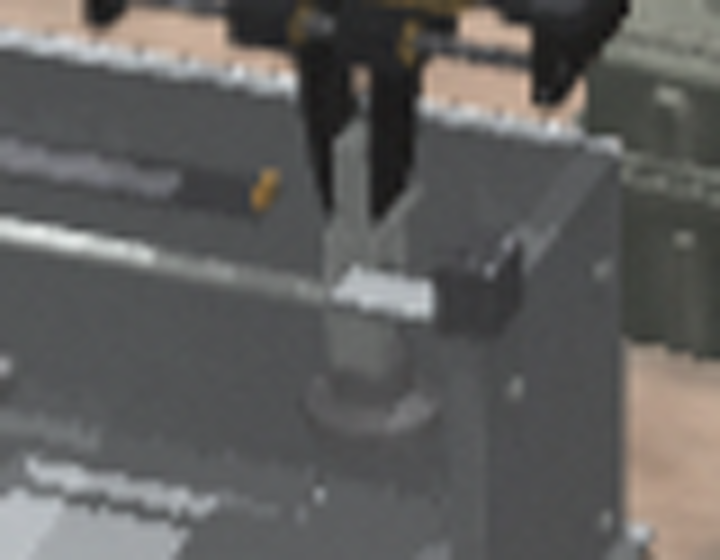

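Same picture as with the first carrier. I'll lower, release, check and regrip.

Request:
{"method": "step_arm", "body": {
  "commands": [
    {"x":0,"y":0,"z":-0.8,"rx":0,"ry":0,"rz":0,"claw":0.05},
    {"x":0,"y":0,"z":-1.6,"rx":0,"ry":0,"rz":0,"claw":0.05},
    {"x":0,"y":0,"z":-2.2,"rx":0,"ry":0,"rz":0,"claw":0.05},
    {"x":0,"y":0,"z":-2.5,"rx":0,"ry":0,"rz":0,"claw":0.05},
    {"x":0,"y":0,"z":-2.7,"rx":0,"ry":0,"rz":0,"claw":0.05},
    {"x":0,"y":0,"z":-2.7,"rx":0,"ry":0,"rz":0,"claw":0.05}
  ]
}}

```text
clock: 30.92
position: [0.6082, 0.1052, 0.1485]
tool_rot: [2.192, 0.065, -2.191]
ft_force: [-0.6, -0.8, -2.3]
finger_gap: 0.124
```

Request:
{"method": "step_arm", "body": {
  "commands": [
    {"x":0,"y":0,"z":0,"rx":0,"ry":0,"rz":0,"claw":0.25},
    {"x":0,"y":0,"z":0,"rx":0,"ry":0,"rz":0,"claw":0.25},
    {"x":0,"y":0,"z":0,"rx":0,"ry":0,"rz":0,"claw":0.25},
    {"x":0,"y":0,"z":0,"rx":0,"ry":0,"rz":0,"claw":0.25},
    {"x":0,"y":0,"z":0,"rx":0,"ry":0,"rz":0,"claw":0.25}
  ]
}}

```text
clock: 31.55
position: [0.6082, 0.1052, 0.1485]
tool_rot: [2.192, 0.065, -2.191]
ft_force: [0.6, 0.1, 0.5]
finger_gap: 0.254
```

```bash
python3 - <<'E'
from h import *
tool()
s=snap('scene')
a=cv2.cvtColor(s['img'],cv2.COLOR_RGB2BGR)
cv2.imwrite('pics/sc22.png',cv2.resize(a[150:220,230:310],None,fx=9,fy=8,interpolation=cv2.INTER_CUBIC))
E
```

```text
t 31.55 p [0.6082 0.1052 0.1485] xax [ 0.001  0.    -1.   ] yax [ 0.059 -0.998 -0.   ] gap 24.2 F [0.6 0.1 0.5] q [0.08 0.1  1.79 0.   1.25 1.6 ]
```

View pics/sc22.png

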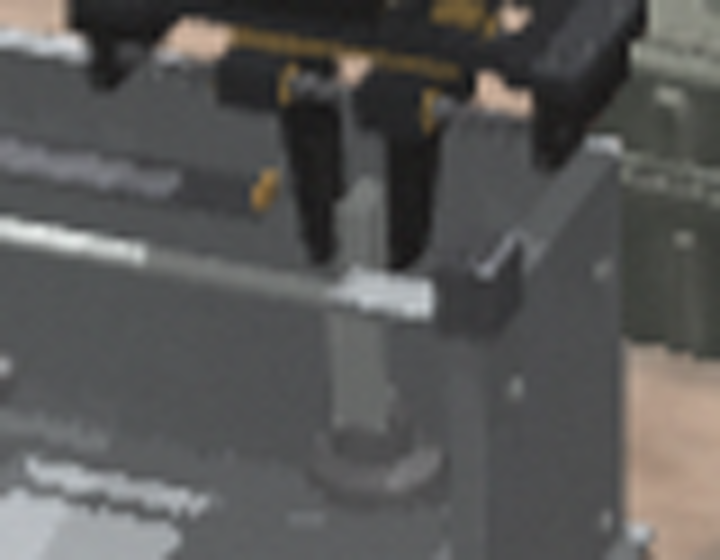

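Request:
{"method": "step_arm", "body": {
  "commands": [
    {"x":0,"y":0,"z":0,"rx":0,"ry":0,"rz":0,"claw":0.05},
    {"x":0,"y":0,"z":0,"rx":0,"ry":0,"rz":0,"claw":0.05},
    {"x":0,"y":0,"z":0,"rx":0,"ry":0,"rz":0,"claw":0.05},
    {"x":0,"y":0,"z":0,"rx":0,"ry":0,"rz":0,"claw":0.05},
    {"x":0,"y":0.5,"z":0,"rx":0,"ry":0,"rz":0,"claw":0.05},
    {"x":-0.1,"y":1.5,"z":0,"rx":0,"ry":0,"rz":0,"claw":0.05},
    {"x":-0.2,"y":3,"z":0,"rx":0,"ry":0,"rz":0,"claw":0.05},
    {"x":-0.25,"y":4.3,"z":0,"rx":0,"ry":0,"rz":0,"claw":0.05},
    {"x":-0.3,"y":5,"z":0,"rx":0,"ry":0,"rz":0,"claw":0.05},
    {"x":-0.3,"y":5,"z":0,"rx":0,"ry":0,"rz":0,"claw":0.05}
  ],
  "grip_force": 10
}}

```text
clock: 32.85
position: [0.6051, 0.1564, 0.1485]
tool_rot: [2.192, 0.067, -2.191]
ft_force: [-0.2, 1.2, -0.4]
finger_gap: 0.129
```

Request:
{"method": "step_arm", "body": {
  "commands": [
    {"x":-0.1,"y":1,"z":0,"rx":0,"ry":0,"rz":0,"claw":0.05},
    {"x":-0.15,"y":2.3,"z":0,"rx":0,"ry":0,"rz":0,"claw":0.05},
    {"x":-0.2,"y":3.5,"z":0,"rx":0,"ry":0,"rz":0,"claw":0.05},
    {"x":-0.25,"y":4.4,"z":0,"rx":0,"ry":0,"rz":0,"claw":0.05},
    {"x":-0.25,"y":4.4,"z":0,"rx":0,"ry":0,"rz":0,"claw":0.05},
    {"x":-0.25,"y":4.4,"z":0,"rx":0,"ry":0,"rz":0,"claw":0.3},
    {"x":-0.25,"y":4.4,"z":0,"rx":0,"ry":0,"rz":0,"claw":0.3},
    {"x":-0.25,"y":4.4,"z":0,"rx":0,"ry":0,"rz":0,"claw":0.3}
  ]
}}

```text
clock: 33.85
position: [0.6026, 0.2001, 0.1485]
tool_rot: [2.192, 0.067, -2.191]
ft_force: [-0.4, -0.2, 0.8]
finger_gap: 0.294
```

Request:
{"method": "step_arm", "body": {
  "commands": [
    {"x":0,"y":0,"z":1,"rx":0,"ry":0,"rz":0,"claw":0.3},
    {"x":0,"y":0,"z":5,"rx":0,"ry":0,"rz":0,"claw":0.3},
    {"x":0,"y":0,"z":10,"rx":0,"ry":0,"rz":0,"claw":0.3},
    {"x":0,"y":0,"z":15,"rx":0,"ry":0,"rz":0,"claw":0.5},
    {"x":-2,"y":0,"z":19,"rx":0,"ry":0,"rz":0,"claw":0.8},
    {"x":-6,"y":2,"z":20,"rx":0,"ry":0,"rz":0,"claw":1},
    {"x":-10,"y":3,"z":20,"rx":0,"ry":0,"rz":0,"claw":1},
    {"x":-14,"y":3,"z":20,"rx":0,"ry":0,"rz":0,"claw":1}
  ]
}}

```text
clock: 34.85
position: [0.4614, 0.2305, 0.3498]
tool_rot: [2.194, 0.068, -2.189]
ft_force: [-0.7, 0.6, 0.9]
finger_gap: 0.769
```

```bash
python3 - <<'E'
from h import *
tool()
s=snap('scene','sc23.png')
a=cv2.cvtColor(s['img'],cv2.COLOR_RGB2BGR)
cv2.imwrite('pics/sc23r.png',cv2.resize(a[130:290,150:310],None,fx=4.5,fy=3.7,interpolation=cv2.INTER_CUBIC))
t=snap('top')
a=cv2.cvtColor(t['img'],cv2.COLOR_RGB2BGR)
cv2.imwrite('pics/tp23.png',cv2.resize(a[150:290,140:300],None,fx=4.5,fy=4.2,interpolation=cv2.INTER_CUBIC))
E
```

```text
t 34.85 p [0.4614 0.2305 0.3498] xax [ 0.002  0.002 -1.   ] yax [ 0.06  -0.998 -0.002] gap 73.1 F [-0.7  0.6  0.9] q [ 0.36 -0.23  1.76  0.    1.6   1.87]
```

View pics/sc23r.png

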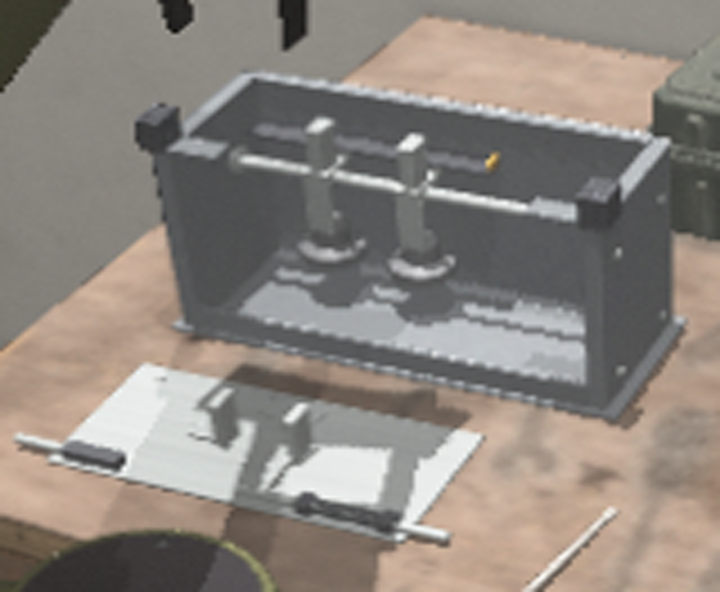

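View pics/tp23.png

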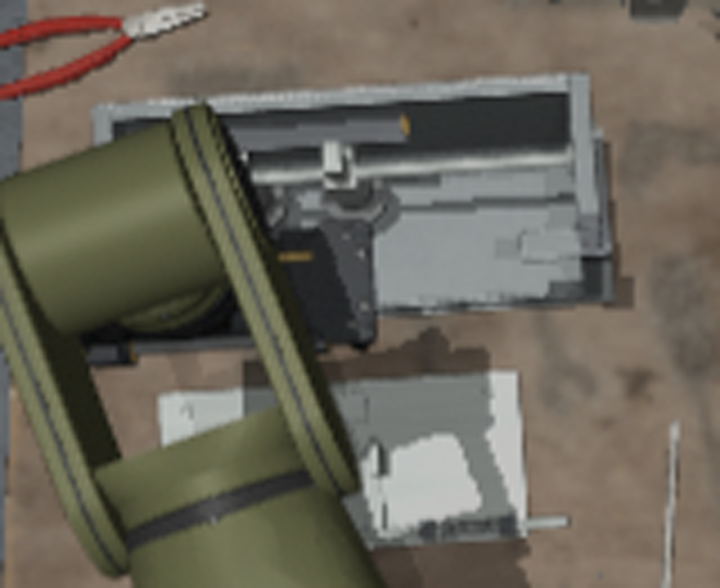

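Both carriers hang behind the keeper's right end, with the pointer at zoomed (490,160). The door is in full view, so I'll measure its pose.

```bash
python3 - <<'E'
from h import *
s=snap('scene')
f=lambda U,V:((U+.5)/4.5-.5+150,(V+.5)/3.7-.5+130)
C=[onz(s,*f(*q),.005) for q in((148,362),(485,435),(400,543),(50,463))]
C=np.array(C);print(C.round(4),C.mean(0).round(4))
print('yaw back',np.arctan2(-(C[0]-C[1])[0],(C[0]-C[1])[1]),'front',np.arctan2(-(C[3]-C[2])[0],(C[3]-C[2])[1]), np.linalg.norm(C[0]-C[1]),np.linalg.norm(C[0]-C[3]))
print('pins',onz(s,*f(18,440),.01),onz(s,*f(447,537),.01))
W=cloud(s)
m=(W[...,2]>.03)&(W[...,2]<.06)&(W[...,0]>.3)&(W[...,0]<.48)&(W[...,1]>0.05)&(W[...,1]<.4)
k,L,st,ce=cv2.connectedComponentsWithStats(m.astype(np.uint8))
for i in range(1,k):
    if st[i,4]>8:
        p=W[L==i];print(st[i,4],ce[i],p.mean(0).round(4),p.min(0).round(4),p.max(0).round(4))
m=(W[...,2]>.0025)&(W[...,2]<.012)&(W[...,0]>.3)&(W[...,0]<.48)&(W[...,1]>0.0)&(W[...,1]<.4)
r=cv2.minAreaRect(W[m][:,:2].astype(np.float32));print(r)
E
```

```text
[[0.4523 0.3482 0.005 ]
 [0.4672 0.0873 0.005 ]
 [0.3355 0.079  0.005 ]
 [0.3172 0.3366 0.005 ]] [0.3931 0.2128 0.005 ]
yaw back 0.057120122408937525 front 0.07092712732908082 0.26132979335483547 0.13555114847021013
pins [0.3267955 0.3691727 0.01     ] [0.34918848 0.05243852 0.01      ]
46 [199.17391304 239.54347826] [0.3898 0.2399 0.0426] [0.3774 0.2335 0.0302] [0.4047 0.2471 0.0528]
44 [215.13636364 243.75      ] [0.3929 0.1861 0.0431] [0.381  0.1818 0.0301] [0.4067 0.1919 0.0538]
((0.39003998041152954, 0.2000911682844162), (0.1797921359539032, 0.399376779794693), 0.02368847467005253)
```

Request:
{"method": "step_arm", "body": {
  "commands": [
    {"x":-4,"y":-1,"z":0,"rx":0,"ry":0,"rz":0,"claw":1},
    {"x":-6.3,"y":-1.6,"z":-2,"rx":0,"ry":0,"rz":0,"claw":1},
    {"x":-6.3,"y":-1.6,"z":-7,"rx":0,"ry":0,"rz":0,"claw":1},
    {"x":-6.3,"y":-1.6,"z":-12,"rx":0,"ry":0,"rz":0,"claw":1},
    {"x":-6.3,"y":-1.6,"z":-17,"rx":0,"ry":0,"rz":0,"claw":1},
    {"x":-6.3,"y":-1.6,"z":-21,"rx":0,"ry":0,"rz":0,"claw":1},
    {"x":-6.3,"y":-1.6,"z":-24,"rx":0,"ry":0,"rz":0,"claw":1},
    {"x":-6.3,"y":-1.6,"z":-25,"rx":0,"ry":0,"rz":0,"claw":1},
    {"x":-6.3,"y":-1.6,"z":-25,"rx":0,"ry":0,"rz":0,"claw":1}
  ],
  "grip_force": 35
}}

```text
clock: 36.12
position: [0.3992, 0.2142, 0.1002]
tool_rot: [2.195, 0.068, -2.188]
ft_force: [-0.2, -0.8, -0.3]
finger_gap: 0.997
```

```bash
python3 - <<'E'
from h import *
tool()
s=snap('scene')
a=cv2.cvtColor(s['img'],cv2.COLOR_RGB2BGR)
cv2.imwrite('pics/sc24r.png',cv2.resize(a[180:290,150:270],None,fx=6,fy=5.4,interpolation=cv2.INTER_CUBIC))
E
```

```text
t 36.12 p [0.3992 0.2142 0.1002] xax [ 0.003  0.002 -1.   ] yax [ 0.06  -0.998 -0.002] gap 94.7 F [-0.2 -0.8 -0.3] q [ 0.37 -0.23  2.19  0.    1.18  1.88]
```

View pics/sc24r.png

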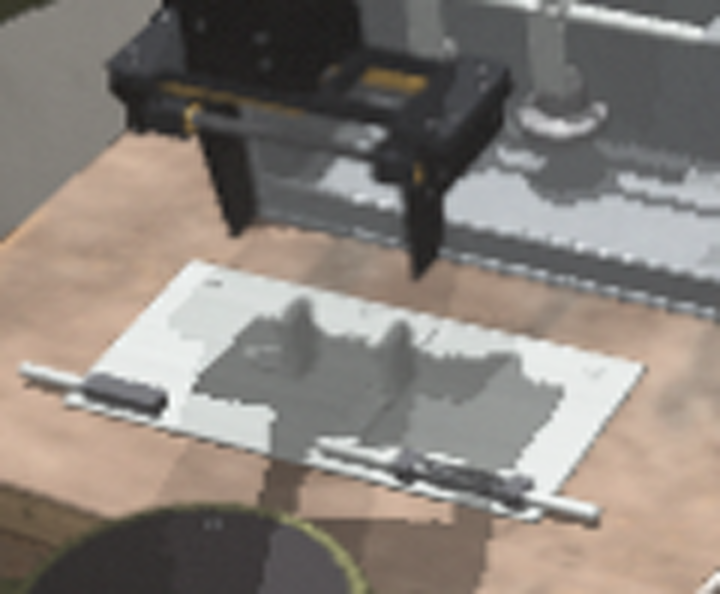

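Request:
{"method": "step_arm", "body": {
  "commands": [
    {"x":0,"y":0,"z":-3,"rx":-0.002,"ry":0.003,"rz":0,"claw":1},
    {"x":0,"y":0,"z":-6,"rx":-0.002,"ry":0.003,"rz":0,"claw":1},
    {"x":-0.05,"y":0,"z":-7.7,"rx":-0.002,"ry":0.003,"rz":0,"claw":1},
    {"x":-0.05,"y":0,"z":-7.9,"rx":-0.002,"ry":0.003,"rz":0,"claw":1},
    {"x":-0.05,"y":0,"z":-7.9,"rx":-0.002,"ry":0.003,"rz":0,"claw":0.6},
    {"x":-0.05,"y":0,"z":-7.9,"rx":-0.002,"ry":0.003,"rz":0,"claw":0.25},
    {"x":-0.05,"y":0,"z":-7.9,"rx":-0.002,"ry":0.003,"rz":0,"claw":0.25},
    {"x":-0.05,"y":0,"z":-7.9,"rx":-0.002,"ry":0.003,"rz":0,"claw":0.25},
    {"x":-0.05,"y":0,"z":-7.9,"rx":-0.002,"ry":0.003,"rz":0,"claw":0.25},
    {"x":-0.05,"y":0,"z":-7.9,"rx":-0.002,"ry":0.003,"rz":0,"claw":0.25}
  ]
}}

```text
clock: 37.42
position: [0.3998, 0.2151, 0.0227]
tool_rot: [2.195, 0.068, -2.189]
ft_force: [-0.3, 3.5, 3.0]
finger_gap: 0.427
```

Request:
{"method": "step_arm", "body": {
  "commands": [
    {"x":0,"y":0,"z":0,"rx":0,"ry":0,"rz":0,"claw":0.25},
    {"x":0,"y":0,"z":0,"rx":0,"ry":0,"rz":0,"claw":0.25},
    {"x":0,"y":0,"z":0,"rx":0,"ry":0,"rz":0,"claw":0.25},
    {"x":0,"y":0,"z":0,"rx":0,"ry":0,"rz":0,"claw":0.25},
    {"x":0,"y":0,"z":0,"rx":0,"ry":0,"rz":0,"claw":0.25}
  ]
}}

```text
clock: 38.05
position: [0.3998, 0.2151, 0.0228]
tool_rot: [2.195, 0.068, -2.189]
ft_force: [-0.7, 2.5, 1.9]
finger_gap: 0.354
```

```bash
python3 - <<'E'
from h import *
tool()
E
```

```text
t 38.05 p [0.3998 0.2151 0.0228] xax [ 0.003  0.002 -1.   ] yax [ 0.06  -0.998 -0.002] gap 33.7 F [-0.7  2.5  1.9] q [ 0.37 -0.11  2.23  0.    1.01  1.88]
```

Request:
{"method": "step_arm", "body": {
  "commands": [
    {"x":0,"y":0,"z":1,"rx":0,"ry":0,"rz":0,"claw":0.25},
    {"x":0,"y":0,"z":4,"rx":0,"ry":0,"rz":0,"claw":0.25},
    {"x":0,"y":0,"z":8,"rx":0,"ry":0,"rz":0,"claw":0.25},
    {"x":0,"y":0,"z":13,"rx":0,"ry":0,"rz":0,"claw":0.25},
    {"x":0,"y":0,"z":18,"rx":0,"ry":0,"rz":0,"claw":0.25},
    {"x":0,"y":0,"z":23,"rx":0,"ry":0,"rz":0,"claw":0.25},
    {"x":0,"y":0,"z":28,"rx":0,"ry":0,"rz":0,"claw":0.25},
    {"x":0,"y":0,"z":31,"rx":0,"ry":0,"rz":0,"claw":0.25},
    {"x":0,"y":0,"z":31,"rx":0,"ry":0,"rz":0,"claw":0.25}
  ]
}}

```text
clock: 39.17
position: [0.4005, 0.2151, 0.3352]
tool_rot: [2.2, 0.069, -2.185]
ft_force: [-0.0, 0.2, -3.9]
finger_gap: 0.354
```

```bash
python3 - <<'E'
from h import *
tool()
s=snap('scene','sc25.png')
E
```

```text
t 39.17 p [0.4005 0.2151 0.3352] xax [ 0.007  0.003 -1.   ] yax [ 0.06  -0.998 -0.003] gap 33.6 F [-0.   0.2 -3.9] q [ 0.37 -0.37  1.9   0.    1.6   1.89]
```

View pics/sc25.png

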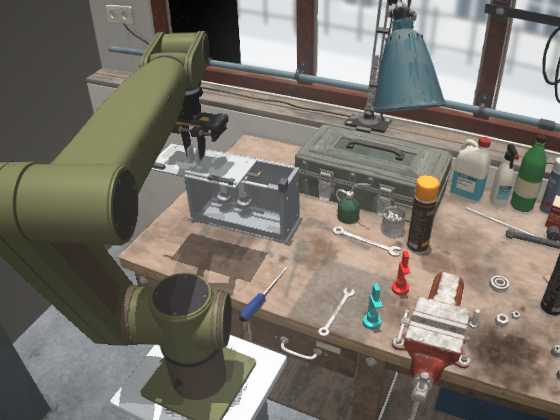

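Request:
{"method": "step_arm", "body": {
  "commands": [
    {"x":2,"y":-0.3,"z":0,"rx":0,"ry":0.004,"rz":0,"claw":0.25},
    {"x":5,"y":-0.7,"z":0,"rx":0,"ry":0.004,"rz":0,"claw":0.25},
    {"x":9,"y":-1.3,"z":0,"rx":0,"ry":0.004,"rz":0,"claw":0.25},
    {"x":13,"y":-1.9,"z":0,"rx":0,"ry":0.004,"rz":0,"claw":0.25},
    {"x":16.5,"y":-2.4,"z":0,"rx":0,"ry":0.004,"rz":0,"claw":0.25},
    {"x":18.4,"y":-2.6,"z":0,"rx":0,"ry":0.004,"rz":0,"claw":0.25},
    {"x":18.4,"y":-2.6,"z":-3,"rx":0,"ry":0.004,"rz":0,"claw":0.25},
    {"x":18.4,"y":-2.6,"z":-5,"rx":0,"ry":0.004,"rz":0,"claw":0.25},
    {"x":18.4,"y":-2.6,"z":-6,"rx":0,"ry":0.004,"rz":0,"claw":0.25},
    {"x":18.4,"y":-2.6,"z":-6,"rx":0,"ry":0.004,"rz":0,"claw":0.25}
  ]
}}

```text
clock: 40.48
position: [0.5828, 0.1888, 0.271]
tool_rot: [2.188, 0.067, -2.195]
ft_force: [-0.2, 0.6, -2.7]
finger_gap: 0.354
```

```bash
python3 - <<'E'
from h import *
tool()
s=snap('scene')
a=cv2.cvtColor(s['img'],cv2.COLOR_RGB2BGR)
cv2.imwrite('pics/sc26r.png',cv2.resize(a[100:240,160:310],None,fx=5,fy=4.2,interpolation=cv2.INTER_CUBIC))
E
```

```text
t 40.48 p [0.5828 0.1888 0.271 ] xax [-0.003  0.001 -1.   ] yax [ 0.06  -0.998 -0.001] gap 33.7 F [-0.2  0.6 -2.7] q [0.22 0.02 1.67 0.   1.46 1.74]
```

View pics/sc26r.png

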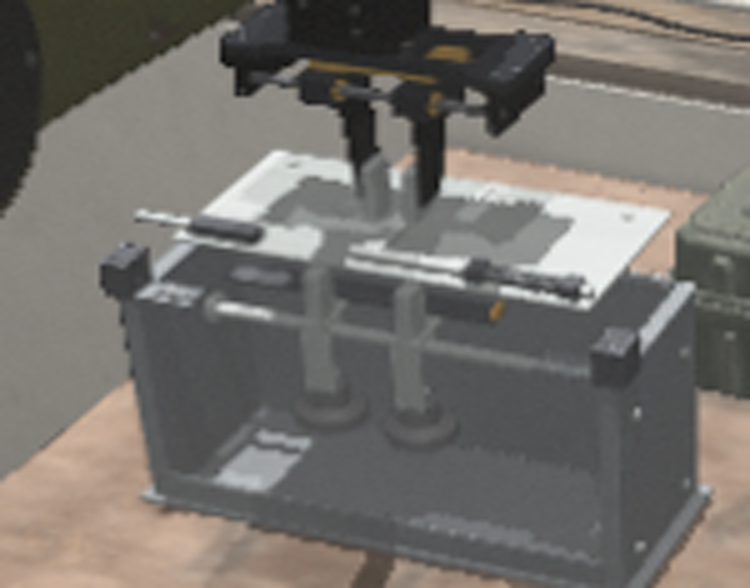

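Request:
{"method": "step_arm", "body": {
  "commands": [
    {"x":0.18,"y":0.03,"z":-1,"rx":0,"ry":-0.005,"rz":0,"claw":0.25},
    {"x":0.18,"y":0.03,"z":-2,"rx":0,"ry":-0.005,"rz":0,"claw":0.25},
    {"x":0.18,"y":0.03,"z":-3,"rx":0,"ry":-0.005,"rz":0,"claw":0.25},
    {"x":0.18,"y":0.03,"z":-4,"rx":0,"ry":-0.005,"rz":0,"claw":0.25},
    {"x":0.18,"y":0.03,"z":-4.6,"rx":0,"ry":-0.005,"rz":0,"claw":0.25},
    {"x":0.18,"y":0.03,"z":-4.8,"rx":0,"ry":-0.005,"rz":0,"claw":0.25},
    {"x":0.18,"y":0.03,"z":-4.8,"rx":0,"ry":-0.005,"rz":0,"claw":0.25}
  ]
}}

```text
clock: 41.4
position: [0.5853, 0.1892, 0.2246]
tool_rot: [2.196, 0.068, -2.187]
ft_force: [0.3, 0.0, -2.6]
finger_gap: 0.353
```

```bash
python3 - <<'E'
from h import *
tool()
s=snap('scene')
a=cv2.cvtColor(s['img'],cv2.COLOR_RGB2BGR)
cv2.imwrite('pics/sc27r.png',cv2.resize(a[120:250,170:310],None,fx=5.5,fy=4.6,interpolation=cv2.INTER_CUBIC))
E
```

```text
t 41.4 p [0.5853 0.1892 0.2246] xax [ 0.004  0.002 -1.   ] yax [ 0.06  -0.998 -0.002] gap 33.5 F [ 0.3  0.  -2.6] q [0.23 0.04 1.72 0.   1.37 1.74]
```

View pics/sc27r.png

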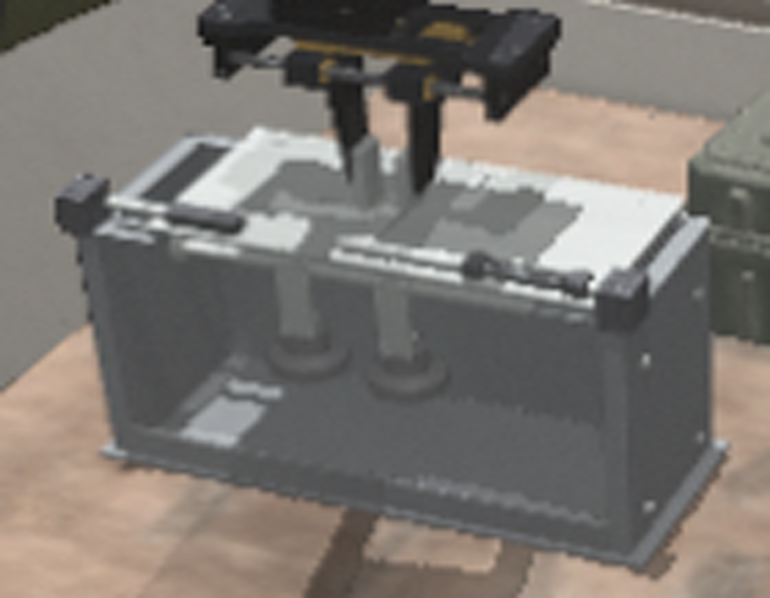

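Request:
{"method": "step_arm", "body": {
  "commands": [
    {"x":-0.06,"y":0,"z":-0.3,"rx":0,"ry":0,"rz":0,"claw":0.25},
    {"x":-0.06,"y":0,"z":-0.5,"rx":0,"ry":0,"rz":0,"claw":0.25},
    {"x":-0.06,"y":0,"z":-0.7,"rx":0,"ry":0,"rz":0,"claw":0.25},
    {"x":-0.06,"y":0,"z":-0.75,"rx":0,"ry":0,"rz":0,"claw":0.25},
    {"x":-0.06,"y":0,"z":-0.75,"rx":0,"ry":0,"rz":0,"claw":0.25}
  ]
}}

```text
clock: 42.08
position: [0.585, 0.1893, 0.2179]
tool_rot: [2.197, 0.068, -2.186]
ft_force: [-1.5, 0.4, -0.5]
finger_gap: 0.352
```

```bash
python3 - <<'E'
from h import *
tool()
s=snap('scene')
a=cv2.cvtColor(s['img'],cv2.COLOR_RGB2BGR)
cv2.imwrite('pics/sc28r.png',cv2.resize(a[120:250,170:310],None,fx=5.5,fy=4.6,interpolation=cv2.INTER_CUBIC))
E
```

```text
t 42.08 p [0.585  0.1893 0.2179] xax [ 0.005  0.002 -1.   ] yax [ 0.06  -0.998 -0.002] gap 33.5 F [-1.5  0.4 -0.5] q [0.23 0.04 1.73 0.   1.36 1.74]
```

View pics/sc28r.png

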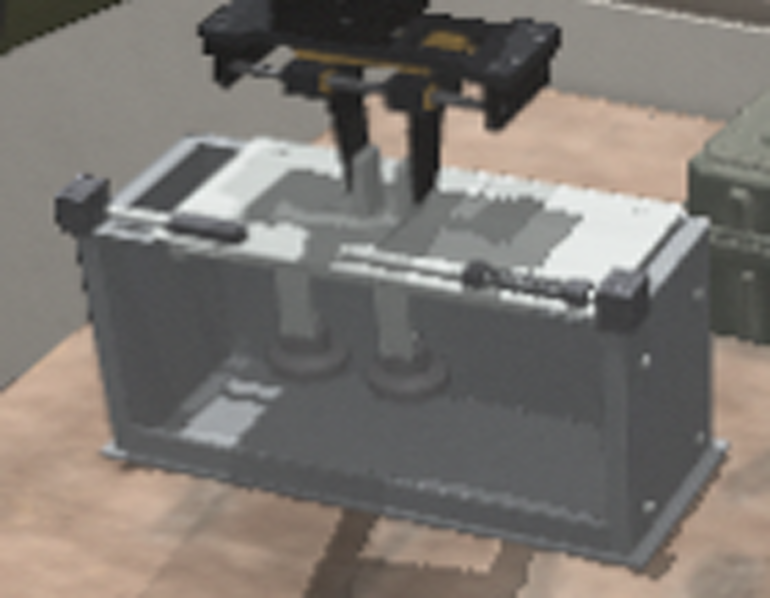

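```bash
python3 - <<'E'
import cv2,numpy as np
a=cv2.imread('pics/sc3r.png',0).astype(np.float32);b=cv2.imread('pics/sc28r.png',0).astype(np.float32)
for n,(x0,x1,y0,y1) in {'pinhousing':(330,590,235,320),'lefthousing':(110,260,205,250),'rightedge':(500,690,180,290),'backleft':(180,300,135,200),'racklug (fixed)':(590,660,265,335)}.items():
    print(n,[np.round(v,3) for v in cv2.phaseCorrelate(a[y0:y1,x0:x1].copy(),b[y0:y1,x0:x1].copy(),cv2.createHanningWindow((x1-x0,y1-y0),cv2.CV_32F))])
E
```

```text
pinhousing [array([0.067, 0.029]), np.float64(0.815)]
lefthousing [array([0.024, 0.356]), np.float64(0.432)]
rightedge [array([0.009, 0.008]), np.float64(0.97)]
backleft [array([-0.093,  0.058]), np.float64(0.902)]
racklug (fixed) [array([-0.096, -0.031]), np.float64(1.039)]
```

The door matches its squeezed position before removal to well under a pixel, so I'll open in place.

Request:
{"method": "step_arm", "body": {
  "commands": [
    {"x":0,"y":0,"z":0,"rx":0,"ry":0,"rz":0,"claw":0.4},
    {"x":0,"y":0,"z":0,"rx":0,"ry":0,"rz":0,"claw":0.48},
    {"x":0,"y":0,"z":0,"rx":0,"ry":0,"rz":0,"claw":0.56},
    {"x":0,"y":0,"z":0,"rx":0,"ry":0,"rz":0,"claw":0.64},
    {"x":0,"y":0,"z":0,"rx":0,"ry":0,"rz":0,"claw":0.72},
    {"x":0,"y":0,"z":0,"rx":0,"ry":0,"rz":0,"claw":0.8},
    {"x":0,"y":0,"z":0,"rx":0,"ry":0,"rz":0,"claw":0.9},
    {"x":0,"y":0,"z":0,"rx":0,"ry":0,"rz":0,"claw":1},
    {"x":0,"y":0,"z":0,"rx":0,"ry":0,"rz":0,"claw":1},
    {"x":0,"y":0,"z":0,"rx":0,"ry":0,"rz":0,"claw":1}
  ]
}}

```text
clock: 43.38
position: [0.585, 0.1893, 0.2179]
tool_rot: [2.197, 0.068, -2.186]
ft_force: [-0.4, 0.1, 0.5]
finger_gap: 0.997
```

```bash
python3 - <<'E'
from h import *
tool()
s=snap('scene')
a=cv2.cvtColor(s['img'],cv2.COLOR_RGB2BGR)
cv2.imwrite('pics/sc29r.png',cv2.resize(a[120:250,170:310],None,fx=5.5,fy=4.6,interpolation=cv2.INTER_CUBIC))
E
```

```text
t 43.38 p [0.585  0.1893 0.2179] xax [ 0.005  0.002 -1.   ] yax [ 0.06  -0.998 -0.002] gap 94.7 F [-0.4  0.1  0.5] q [0.23 0.04 1.73 0.   1.36 1.74]
```

View pics/sc29r.png

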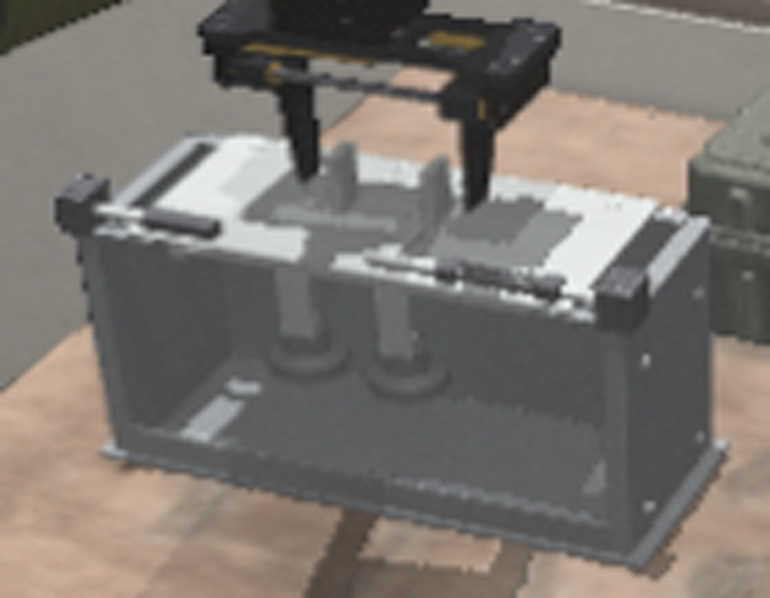

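Both pins look to be in. I'll lift away and compare with the original pictures.

Request:
{"method": "step_arm", "body": {
  "commands": [
    {"x":0,"y":0,"z":1,"rx":0,"ry":0,"rz":0,"claw":1},
    {"x":0,"y":0,"z":4,"rx":0,"ry":0,"rz":0,"claw":1},
    {"x":0,"y":0,"z":9,"rx":0,"ry":0,"rz":0,"claw":1},
    {"x":0,"y":0,"z":14,"rx":0,"ry":0,"rz":0,"claw":1},
    {"x":-1,"y":-5,"z":17,"rx":0,"ry":0,"rz":0,"claw":1},
    {"x":-3,"y":-10,"z":18,"rx":0,"ry":0,"rz":0,"claw":1},
    {"x":-5,"y":-15,"z":18,"rx":0,"ry":0,"rz":0,"claw":1},
    {"x":-8,"y":-20,"z":18,"rx":0,"ry":0,"rz":0,"claw":1},
    {"x":-11,"y":-25,"z":18,"rx":0,"ry":0,"rz":0,"claw":1},
    {"x":-13,"y":-30,"z":18,"rx":0,"ry":0,"rz":0,"claw":1}
  ]
}}

```text
clock: 44.68
position: [0.4537, -0.112, 0.3992]
tool_rot: [2.199, 0.067, -2.183]
ft_force: [1.0, -0.3, 0.4]
finger_gap: 0.998
```

Request:
{"method": "step_arm", "body": {
  "commands": [
    {"x":-2,"y":-5,"z":0,"rx":0,"ry":0,"rz":0,"claw":1},
    {"x":-4,"y":-10,"z":0,"rx":0,"ry":0,"rz":0,"claw":1},
    {"x":-6,"y":-15,"z":0,"rx":0,"ry":0,"rz":0,"claw":1},
    {"x":-6,"y":-15,"z":0,"rx":0,"ry":0,"rz":0,"claw":1},
    {"x":-6,"y":-15,"z":0,"rx":0,"ry":0,"rz":0,"claw":1}
  ]
}}

```text
clock: 45.3
position: [0.3938, -0.2617, 0.3999]
tool_rot: [2.2, 0.067, -2.182]
ft_force: [-0.3, 0.0, 0.4]
finger_gap: 0.998
```

```bash
python3 - <<'E'
from h import *
tool()
s=snap('scene','sc30.png');t=snap('top','tp30.png')
a=cv2.imread('pics/sc30.png');b=cv2.imread('pics/tp30.png')
cv2.imwrite('pics/sc30r.png',cv2.resize(a[140:250,170:310],None,fx=5.5,fy=5.4,interpolation=cv2.INTER_CUBIC))
cv2.imwrite('pics/tp30r.png',cv2.resize(b[155:240,145:290],None,fx=5.5,fy=5.5,interpolation=cv2.INTER_CUBIC))
b0=cv2.imread('pics/top0.png',0).astype(np.float32);b1=cv2.imread('pics/tp30.png',0).astype(np.float32)
a0=cv2.imread('pics/sc1.png',0).astype(np.float32);a1=cv2.imread('pics/sc30.png',0).astype(np.float32)
for A,B,(x0,x1,y0,y1) in((b0,b1,(165,270,165,225)),(a0,a1,(180,300,145,200))):
    print(cv2.phaseCorrelate(A[y0:y1,x0:x1].copy(),B[y0:y1,x0:x1].copy(),cv2.createHanningWindow((x1-x0,y1-y0),cv2.CV_32F)))
W=cloud(t);z=W[...,2];m=np.zeros(z.shape,bool);m[150:245,140:295]=1
m&=(z>.196)&(z<.206);m8=cv2.morphologyEx((m*255).astype(np.uint8),cv2.MORPH_OPEN,np.ones((3,3)))
print(cv2.minAreaRect(W[m8>0][:,:2].astype(np.float32)))
E
```

```text
t 45.3 p [ 0.3938 -0.2617  0.3999] xax [ 0.008  0.001 -1.   ] yax [ 0.06  -0.998 -0.   ] gap 94.8 F [-0.3  0.   0.4] q [-0.7  -0.33  1.76  0.01  1.7   0.81]
((0.7839465505436394, -0.31559766893525776), 0.980554536242544)
((0.5320500176164273, -0.15700688691422116), 0.6068278846475813)
((0.5832603573799133, 0.18679121136665344), (0.13045735657215118, 0.26404210925102234), 3.5998034477233887)
```

View pics/sc30.png

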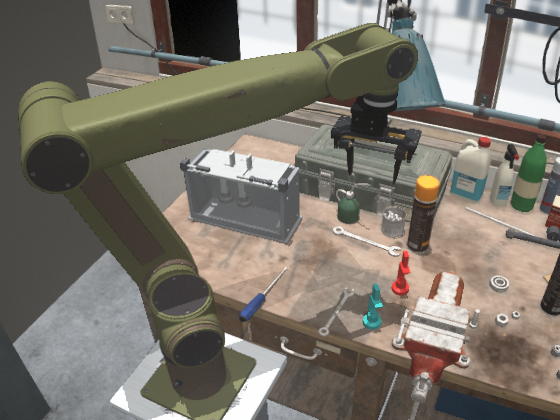

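View pics/sc30r.png

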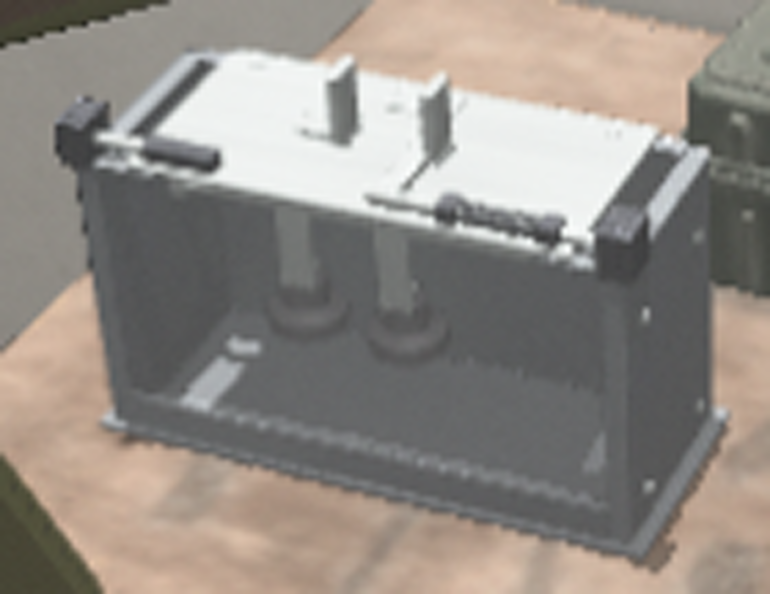

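View pics/tp30r.png

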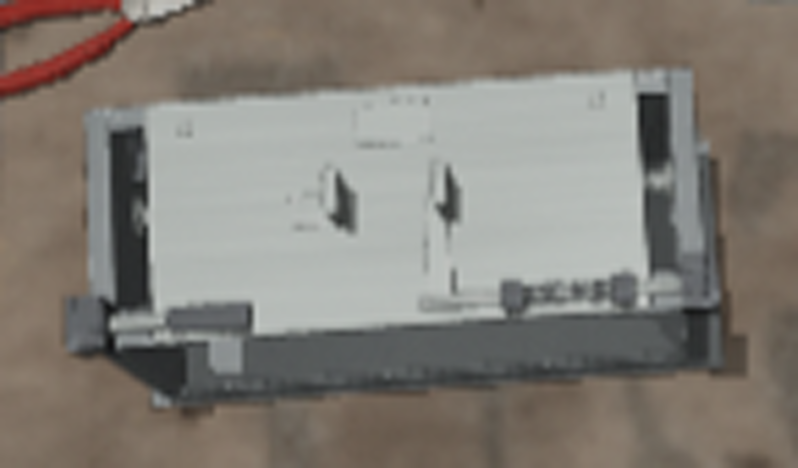

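Both pins reach into their lugs. The door is back within about 2 mm of its original position, its yaw unchanged, and both carriers hang under the keeper. The bench holds no other grey carrier, so I'll hand in.

```bash
python3 - <<'E'
from h import *
print(robot.finish_job())
E
```

```text
the job is handed in; nothing more can be done
None
```

The job is handed in, at about 45 s on the clock. I took the door off, laid it flat on the bench and let go. Both grey carriers present are hooked on the rail and slid under the keeper strip, about 120 mm and 50 mm past the brass pointer. The door is then refitted.

**Last checks:**
- **Pins:** both hinge pins sit in their lugs, and the grip plates are back to about their original spacing, so the sprung pin is out.
- **Door position:** it is within about 2 mm in y and 1 mm in x of where it was before removal, with the yaw unchanged (3.60° against 3.55°). The small y offset is the only disagreement I saw.
- **Carriers:** both hang upright, with the gripper clear of them and of the door. Their tails were checked before the door went back on. With the door fitted, only their lower parts can be seen.
- **Tools:** the oil can, tin and spanners look to be where they were, judged by eye only.

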